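# Take the front test plate off a sloping rack and stand it on the print-test stand

### The arm

A 6-joint arm with a two-finger parallel gripper is mounted at the origin on a cart in front of the work surface, level with it; the furniture and walls round the work are solid. World frame = base frame: x ahead of the robot, y to its left, z up, the work surface at z = 0. Lengths are in mm, angles in degrees, forces in N, time in s.
With the tool pointing down it reaches from about 300 to 850 mm from the base axis. Payload 4.2 kg.
Tool frame: the origin (TCP) lies midway between the tips of the shut fingers; the grasp point (between the pads) lies 19 mm behind it; x points along the fingers, z is the direction in which the jaws open and shut, and the axes are right-handed (so a half turn about x gives the same grasp; the last joint's range is limited). The gripper opens to 91 mm and grips with 3 to 60 N. Pads are 32 mm wide; open, the fingers measure 118 mm over their backs; the gripper's body (76 mm by 178 mm) begins 60 mm behind the grasp point.
Start: joints at [65.546, 18.312, 89.639, -0, 72.044, -1.146], TCP at [227.516, 528.091, 213.976] pointing down, gripper open.
Joint ranges: [-177.97, 177.97], [-48.28, 115.42], [12.27, 149.76], [-77.06, 257.06], [2.81, 150.46], [-146.56, 146.56]. Speed limits (degrees/s): [147.25, 147.25, 180, 180, 180, 180].

### API

Orientations are given as [roll, pitch, yaw] about the fixed x, y, z axes, in that order (R = Rz(yaw) Ry(pitch) Rx(roll)).
In Python, from workcell import env gives the robot as it stands.
- The arm moves only by the tool send_rows, never from a script. Its argument "commands" is a list that holds one entry, the list of rows, each a list of 6 numbers: the shift along the tool's x, y, z normalised to -1 to 1, where 1 is 0.1 m, then the turn, a rotation vector about the tool's x, y, z normalised to -1 to 1, where 1 is 2 pi rad. In form: [[[x, y, z, wx, wy, wz], ...]]. A call has 1 to 20 rows; each row is the pose to reach, as a shift and turn from the pose commanded when the call began, along the tool's axes at that moment, turning the shorter way round; what a row does not reach only later rows make up. A row lasts 1/8 s, in which the tool goes at most 62.5 mm and 10.7 degrees, less where a joint would pass 70% of its speed; a pose out of reach is approached as far as the arm can. A call with a number of a shift or a turn outside -1 to 1 is refused whole. A call with a gripper value outside its range is refused whole. "jaw" is the closure, from -1 (fully open) to 1 (shut), so that 0 is half open, set as the call begins (left out, the last holds). The fingers move at their own pace and stop on an object; "force" is the grip in N (left out, the last holds). Time passes only in rows, so rows that repeat a pose let the fingers close. It gives the time, the measured TCP pose, the force and the opening at its end, in the units of the state.
- env.state(): the state, without advancing time (a new reading comes with each control period).
- env.grab_frame(name): name is "side" or "top" or "wrist"; returns (picture, depth): 384x512x3 uint8, red, green, blue; 384x512 float32, mm along the optical axis (not along the pixel's ray), 0 where there is no reading.
- env.get_calibration(name): a dict with "mtx" (3x3 intrinsics, pixels), "camera_from_world" (4x4, takes a point from world to camera coordinates). Camera axes: x right, y up, looking along -z (the intrinsics and any distortion apply to the point x, -y, -z); pixel columns grow to the right and rows downward; lengths in mm; the calibration is good to about 2 mm. A picture is of the moment at which its call begins: read the wrist's pose just before it. get_calibration takes no time and is no camera call; for the wrist camera it gives the pose at the moment of the call.
- env.job_done(): hands the job in, once; it reports no verdict.
The state is a dict: "time_s": time; "qpos": joint angles; "qvel": joint speeds; "effort": joint torques, N m; "ee_pos": TCP position; "ee_rot": TCP orientation; "force": force on the tool from outside, world axes, zero at the start; "torque": the same for the moment, N m; "gripper_width": finger opening in mm.
Only numpy, scipy, OpenCV 4.12 (cv2) and the standard library are available. Lean on these libraries where they do the work, as an engineer would, in place of code of your own. Each camera call takes 0.05 s, during which the arm holds its last target.

### The job

The yellow coder test plate lies in front of a white one on the sloping grey rack. Slide the yellow plate sideways along the ledge, over the steel strip at the end nearer the robot, until it overhangs that end by about 50 mm, pinch it there and lift it off, then stand it centred and fully home on the blue print-test stand, the same way up and with the same face to the front, and let go. Leave the white plate where it is in the rack, don't let the yellow plate drop on the bench, and don't disturb the bottle, the bearing or the sensor.

Things in the scene. Friction and masses are not known exactly. Their poses are not given: they have to be found in the camera images.
- front_plate_center (a point): centre of the loose yellow plastic plate, 90 x 160 x 8 mm, about 0.15 kg, slippery (friction 0.35). Its x axis points up the slope (90 mm side), y along the ledge (160 mm side), z out of its front face. It leans at 55 deg from horizontal on the white plate, lower edge on the rack's ledge; at the start neither end overhangs, so no finger fits behind it
- rear_plate_center (a point): centre of the loose white plate, same size and axes, lying behind the yellow one, flat on the rack's back; it stays in the rack. The steel strip at the exit end keeps it from following
- rack: fixed grey sloping rack; origin on the bench under its middle, z up, y along the ledge to the exit end (roughly towards the robot), -x the front. Its solid back leans to +x at 55 deg from horizontal, is 180 mm long (y -90 to 90), 6 mm thick and reaches 105 mm up the slope. The ledge stands 22 mm out, square to the back; their inner corner is at x -45, z 40 mm
- stand_seat (a point): where the yellow plate's centre lies when it is home and centred on the fixed blue stand: lower edge on its ledge, rear face on its back. z up, y along the ledge (the plate's y axis points this way), -x the front. The back leans to +x at 55 deg, as the rack's, is 56 mm wide, 6 mm thick, 65 mm up the slope; the ledge is 110 mm wide, 16 mm deep, 45 mm down the slope from here
- ink: bystander: loose white bottle with black cap, 58 mm across and 130 mm high, upright on the bench; origin under its centre
- bearing: bystander: loose steel ball bearing, 53 mm across and 14 mm high, lying on the bench; origin under its centre
- eye: bystander: loose small black sensor block, 61 x 20 x 35 mm, on the bench; origin under its centre
- rack_exit (a point): inner corner of the rack's ledge and back at the exit end (rack y = 90 mm); axes as the rack. A steel strip, 8 mm wide and 6 mm thick, runs up the back at this end: it stops the 8 mm white plate, the yellow one slides over it. Past this end nothing is behind or below an overhanging plate but the bench top (z = 0)
Things that resemble listed ones, but are neither listed nor needed, are in the scene too. Of the things shaped like the part that bears stand_seat, the blue one is meant.

How it is judged:
By the outcome, as a careful person would: the job done as asked, in the order asked, and still so for the second after the job is handed in, with the robot touching nothing.
It also fails if it takes over 54 s, if anything falls off the work surface, if the arm or the gripper's body presses on something with over 40 N, if the wrist force passes 120 N, or if a joint passes its speed limit or range.

## Working session

There is one attempt and no reset: what is moved stays moved. The work goes in short steps, Python scripts to look and compute and a tool call to move; the robot and the scene stay as the last step left them, time stands still between calls to the robot, and variables do not carry over. Pictures are saved under pics/ and viewed, and the job is handed in when it is done.

Besides the shell and the picture viewer there is one more tool, called as name([rows], argument=value, ...), one row to a line, values as JSON. send_rows: Moves the arm, as the interface text tells. Its arguments: {"type":"object","properties":{"commands":{"type":"array","items":{"type":"array","items":{"type":"array","items":{"type":"number","minimum":-1,"maximum":1}}}},"jaw":{"type":"number"},"force":{"type":"number"}},"required":["commands"]}

```bash
ls; mkdir -p pics; python3 - <<'E'
from workcell import env
import cv2,numpy as np
print(env.state())
for n in ["side","top"]:
    im,d=env.grab_frame(n); c=env.get_calibration(n)
    np.savez(f"{n}0.npz",im=im,d=d,m=c["mtx"],T=c["camera_from_world"]); print(c)
    cv2.imwrite(f"pics/{n}0.png",cv2.resize(im[:,:,::-1],(800,600),interpolation=cv2.INTER_CUBIC))
E
```

```text
pics
{'time_s': 0.0, 'qpos': array([ 6.55465664e+01,  1.83504129e+01,  8.97045251e+01, -1.14253853e-03,
        7.20435895e+01, -1.14568951e+00]), 'qvel': array([-0.03483813, -0.04407545, -0.07728515, -0.05912531,  0.07265414,
        0.0564491 ]), 'effort': array([ 4.55324707e-04, -4.12464416e+01, -2.31979984e+01,  7.26646115e-02,
        4.56305640e-02, -1.52197899e-04]), 'ee_pos': array([227.30998698, 527.62794892, 213.14533428]), 'ee_rot': array([ 179.48597972,   89.90146657, -113.82141119]), 'force': array([-0.43147979,  0.36599753,  0.21999753]), 'torque': array([0.00494836, 0.01315112, 0.00060444]), 'gripper_width': 91.12546284710723}
{'mtx': array([[427.0944834 ,   0.        , 253.48886003],
       [  0.        , 427.0944834 , 191.62706957],
       [  0.        ,   0.        ,   1.        ]]), 'camera_from_world': array([[ 8.69637191e-01, -4.93613759e-01,  8.75288806e-03,
        -4.04990828e+02],
       [ 3.22917167e-01,  5.82140010e-01,  7.46215460e-01,
        -3.13928378e+02],
       [-3.73437625e-01, -6.46110258e-01,  6.65646959e-01,
        -9.46386659e+02],
       [ 0.00000000e+00,  0.00000000e+00,  0.00000000e+00,
         1.00000000e+00]])}
{'mtx': array([[454.84325269,   0.        , 257.09486592],
       [  0.        , 454.84325269, 190.20484588],
       [  0.        ,   0.        ,   1.        ]]), 'camera_from_world': array([[-2.85668559e-03, -9.99829298e-01,  1.82541403e-02,
         1.04281479e+02],
       [ 9.90657379e-01, -3.40666457e-04,  1.36373903e-01,
        -5.60455582e+02],
       [-1.36344405e-01,  1.84731761e-02,  9.90489245e-01,
        -1.00157358e+03],
       [ 0.00000000e+00,  0.00000000e+00,  0.00000000e+00,
         1.00000000e+00]])}
```

View pics/side0.png

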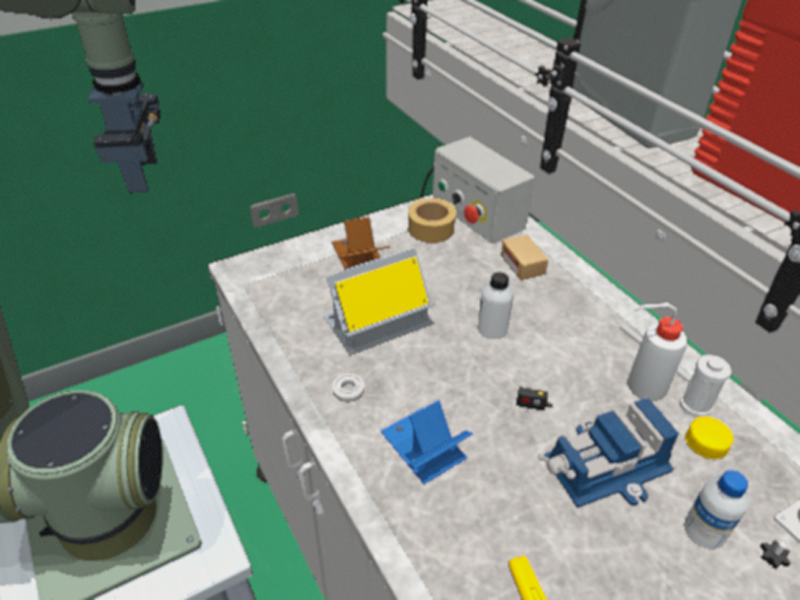

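View pics/top0.png

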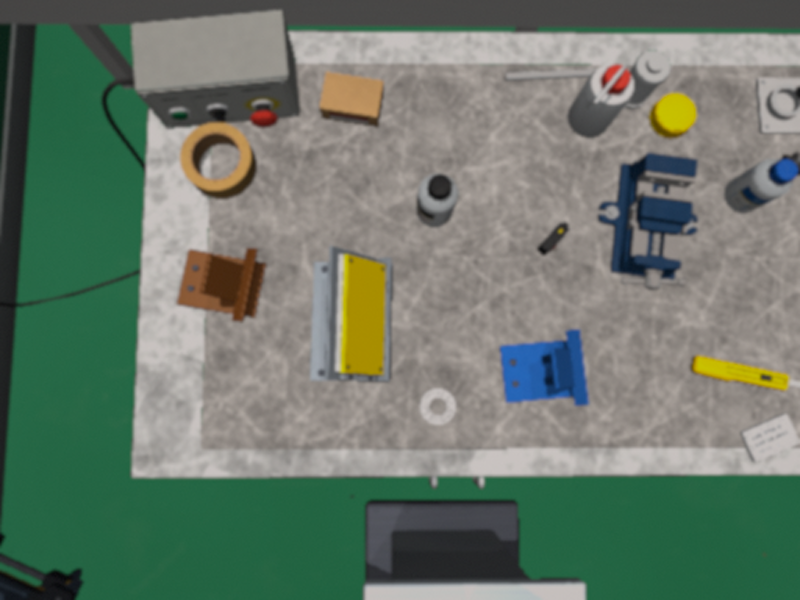

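```bash
cat > h.py <<'E'
import numpy as np,cv2
def load(n):
    z=np.load(n+".npz"); return z["im"],z["d"],z["m"],z["T"]
def pt(u,v,d,m,T):
    p=np.array([(u-m[0,2])/m[0,0]*d,-(v-m[1,2])/m[1,1]*d,-d]); return T[:3,:3].T@(p-T[:3,3])
def proj(P,m,T):
    P=np.atleast_2d(P);c=P@T[:3,:3].T+T[:3,3]
    return np.c_[m[0,0]*c[:,0]/-c[:,2]+m[0,2],-m[1,1]*c[:,1]/-c[:,2]+m[1,2]]
def cloud(d,m,T):
    v,u=np.mgrid[:d.shape[0],:d.shape[1]]
    c=np.stack([(u-m[0,2])/m[0,0]*d,-(v-m[1,2])/m[1,1]*d,-d],-1)
    return (c-T[:3,3])@T[:3,:3]
def crop(im,u0,v0,w,h,s,name):
    cv2.imwrite(name,cv2.resize(np.ascontiguousarray(im[v0:v0+h,u0:u0+w,::-1]),None,fx=s,fy=s,interpolation=cv2.INTER_CUBIC))
E
python3 - <<'E'
from h import *
for n in ["side0","top0"]:
    im,d,m,T=load(n); C=cloud(d,m,T)
    hsv=cv2.cvtColor(im,cv2.COLOR_RGB2HSV)
    for nm,lo,hi in [("yel",(22,150,100),(34,255,255)),("blue",(100,180,80),(115,255,255))]:
        k=cv2.inRange(hsv,lo,hi); nn,l,st,ce=cv2.connectedComponentsWithStats(k)
        for i in range(1,nn):
            if st[i,4]>300:
                P=C[(l==i)&(d>0)]; c=np.median(P,0)
                q=P[np.linalg.norm(P-c,axis=1)<120]; cc=q.mean(0)
                w=np.linalg.svd(q-cc)[2][2] if len(q)<3000 else np.linalg.svd(q-cc,full_matrices=False)[2][2]
                rect=cv2.minAreaRect(np.argwhere(l==i)[:,::-1].astype(np.float32))
                print(n,nm,st[i],c.round(1),cc.round(1),"n",w.round(3),np.degrees(np.arccos(abs(w[2]))).round(1),"z",np.percentile(P[:,2],[2,98]).round(0),"bench")
    b=C[(abs(C[:,:,2])<15)&(d>0)]; print("bench z",np.median(b[:,2]))
im,d,m,T=load("side0"); crop(im,190,150,100,85,8,"pics/s1.png"); crop(im,230,245,90,75,8,"pics/s2.png")
im,d,m,T=load("top0"); crop(im,190,150,70,100,6,"pics/t1.png"); crop(im,310,200,75,70,8,"pics/t2.png")
E
```

```text
side0 yel [ 215  165   59   47 1704] [523.7 156.9  86.9] [524.  156.7  86.8] n [-0.019 -0.821  0.571] 55.2 z [ 52. 121.] bench
side0 yel [439 267  30  27 610] [ 837.8 -323.8   26.7] [ 840.  -323.3   23.5] n [-0.225 -0.097  0.97 ] 14.2 z [ 4. 31.] bench
side0 yel [326 356  24  28 379] [ 454.3 -362.    17.8] [ 454.3 -361.5   17.4] n [-0.032 -0.019  0.999] 2.1 z [12. 21.] bench
side0 blue [ 245  258   55   51 1374] [ 443.3 -128.8   41.2] [ 446.2 -124.5   35. ] n [-0.921 -0.348  0.176] 79.9 z [ 3. 88.] bench
bench z 0.4229456889619969
top0 yel [416  60  30  27 585] [ 848.1 -316.7   28.5] [ 848.1 -316.7   27.6] n [ 0.017 -0.113 -0.993] 6.6 z [ 9. 33.] bench
top0 yel [ 218  163   28   77 1930] [526.5 158.6  93.9] [527.1 158.4  92.7] n [ 0.018  0.81  -0.586] 54.1 z [ 55. 123.] bench
top0 yel [443 228  62  22 670] [ 451.4 -394.    17.7] [ 450.9 -395.2   17.7] n [ 0.03  -0.018  0.999] 2.0 z [12. 23.] bench
top0 blue [ 321  212   54   46 1663] [ 454.9 -105.7    8.3] [ 455.1 -105.4   26.5] n [ 0.074 -0.647 -0.759] 40.7 z [ 3. 92.] bench
bench z 0.9191755594230171
```

View pics/s1.png

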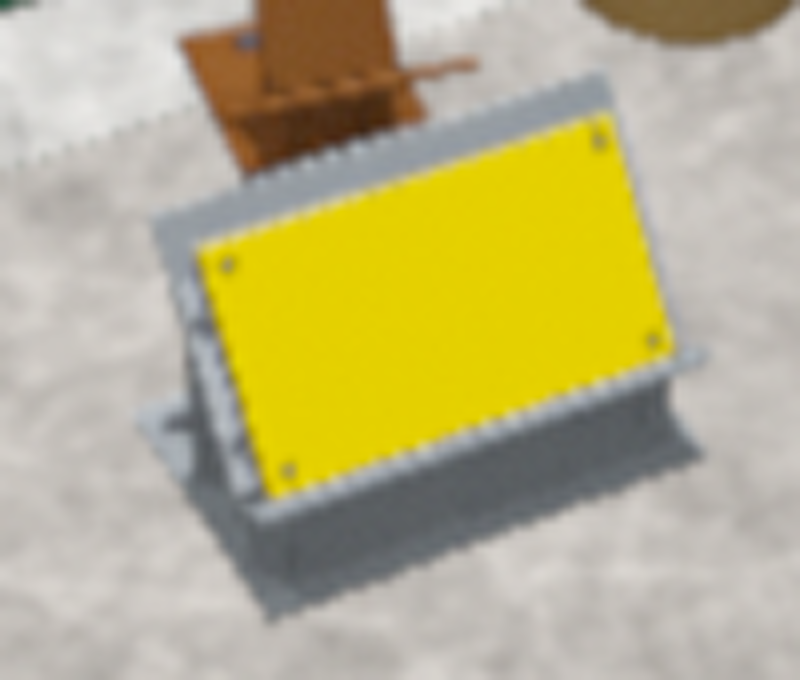

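View pics/t1.png

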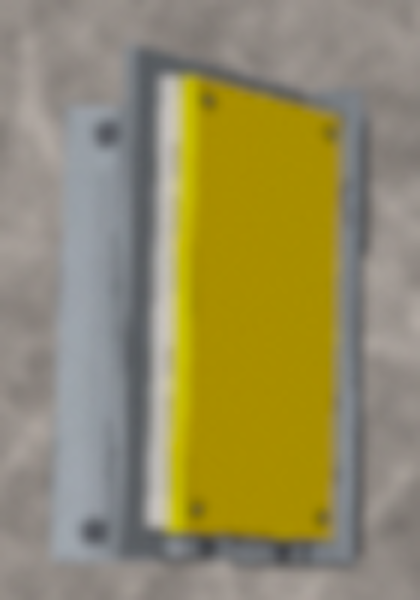

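View pics/s2.png

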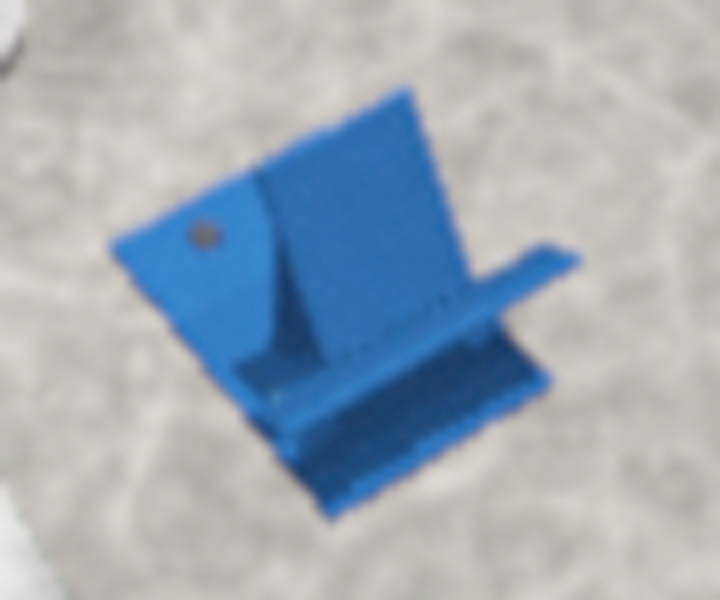

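View pics/t2.png

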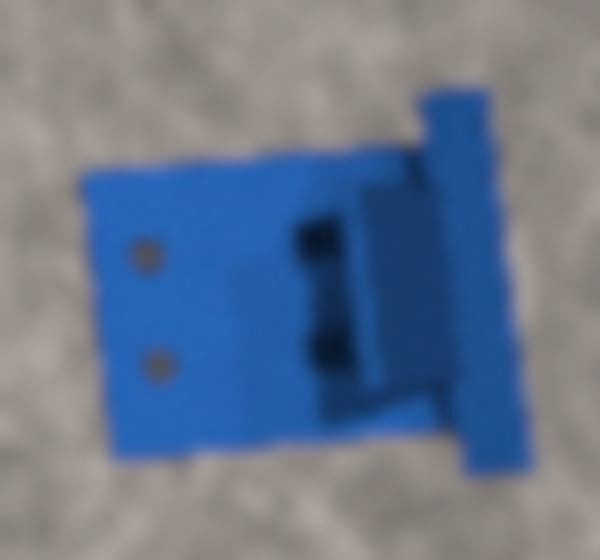

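```bash
cat > fit.py <<'E'
from h import *
from scipy.optimize import least_squares
S,Cc=np.sin(np.radians(55)),np.cos(np.radians(55))
u=np.array([Cc,0,S]);n=np.array([-S,0,Cc]);Y=np.array([0,1.,0])
def Rz(a): return np.array([[np.cos(a),-np.sin(a),0],[np.sin(a),np.cos(a),0],[0,0,1]])
cam={k:load(k+"0") for k in ["side","top"]}
def px(cr,l): u0,v0,s=cr; return np.array([[u0+(a+.5)/s-.5,v0+(b+.5)/s-.5] for a,b in l])
def loc(a,b,c): return a*u+b*Y+c*n
def w(p,L): return L@Rz(p[3]).T+p[:3]
def solve(obs,p0,zfix=None):
    def r(p):
        q=p.copy()
        if zfix is not None:q[2]=zfix
        e=[]
        for k,L,P in obs:
            im,d,m,T=cam[k]; e.append((proj(w(q,L),m,T)-P).ravel())
        return np.concatenate(e)
    s=least_squares(r,p0,loss="soft_l1"); q=s.x
    if zfix is not None:q[2]=zfix
    i=0
    for k,L,P in obs:
        print(k,r(q)[i:i+P.size].reshape(-1,2).round(1).tolist()); i+=P.size
    print("p",q[:3].round(1),"yaw",np.degrees(q[3]).round(2)); return q
E
python3 - <<'E'
from fit import *
for k in cam: T=cam[k][3]; print(k,(-T[:3,:3].T@T[:3,3]).round(0))
# plate: local relative to plate centre
pl=np.array([loc(45,80,4),loc(45,-80,4),loc(-45,-80,4),loc(-45,80,4)])
so=px((190,150,8),[(195,245),(610,115),(672,355),(270,500)])
to=px((190,150,6),[(190,533),(198,78),(341,110),(331,541)])
p0=np.array([524,157,84,np.radians(-90+180+90)]);p0[3]=np.pi
p0[3]=np.radians(90)
print("y axis",Rz(p0[3])@Y)
q=solve([("side",pl,so),("top",pl,to)],p0)
solve([("side",pl,so)],p0,83.7);solve([("top",pl,to)],p0,83.7)
np.save("plate.npy",q)
# rack: local to rack origin; back top face edge and ledge
co=np.array([-45,0,40.])
rk=np.array([co+loc(105,90,0),co+loc(105,-90,0),co+loc(0,90,22),co+loc(0,-90,22)])
so=px((190,150,8),[(155,222),(605,75),(262,515),(705,352)])
print("rack");q=solve([("side",rk,so)],np.array([524,180,0,p0[3]]),0.)
# stand
st=np.array([loc(20,28,-4),loc(20,-28,-4),loc(-45,28,-4),loc(-45,-28,-4),loc(-45,-55,12),loc(-45,-55,-4)])
so=px((230,245,8),[(262,178),(408,92),(322,362),(470,282),(580,262),(543,243)])
print("stand");q=solve([("side",st,so)],np.array([445,-130,60,p0[3]]))
tt=np.array([loc(20,28,-4),loc(20,-28,-4),loc(-45,-55,-4),loc(-51,-55,12),loc(-51,55,12),loc(-45,55,-4)])
to=px((310,200,8),[(380,388),(362,188),(420,95),(490,90),(532,470),(465,475)])
solve([("top",tt,to)],q)
q=solve([("side",st,so),("top",tt,to)],q); np.save("stand.npy",q)
E
```

```text
side [ 100. -629.  868.]
top [ 419.  123. 1067.]
y axis [-1.000000e+00  6.123234e-17  0.000000e+00]
side [[0.7, 0.4], [0.5, -0.4], [1.0, -0.2], [0.6, 0.1]]
top [[-1.4, 0.4], [-0.6, -0.1], [0.2, 1.4], [0.4, 0.5]]
p [527.1 157.9  85.5] yaw 88.85
side [[0.0, 0.3], [-0.0, -0.2], [0.3, 0.0], [-0.3, -0.1]]
p [526.4 160.5  83.7] yaw 88.3
top [[-0.6, -0.1], [-0.5, -0.5], [0.3, 0.9], [1.1, -0.1]]
p [528.4 157.   83.7] yaw 89.33
rack
side [[-0.8, 0.1], [0.4, -0.8], [-0.4, 0.6], [1.0, -0.3]]
p [527.4 185.3   0. ] yaw 89.51
stand
side [[-0.3, -0.7], [0.4, 0.2], [0.3, 0.5], [0.4, 0.2], [-1.1, -0.7], [-0.0, 0.3]]
p [470.1 -96.1  42.1] yaw 93.52
top [[-0.4, 0.1], [-0.9, -0.2], [1.1, 0.2], [-0.2, 0.1], [-0.1, -0.1], [0.8, -0.2]]
p [ 457.6 -128.5   43.4] yaw -265.61
side [[-0.6, -0.6], [0.7, -0.4], [0.7, 1.6], [1.3, 0.5], [0.2, -0.8], [1.1, 0.2]]
top [[-1.1, 1.1], [-1.8, -0.0], [0.5, -0.1], [-0.6, -0.2], [0.0, 1.1], [0.6, 1.1]]
p [ 455.1 -118.9   76.8] yaw 94.77
```

```bash
python3 - <<'E'
from workcell import env
from h import *
from scipy.spatial.transform import Rotation as R
s=env.state();c=env.get_calibration("wrist");im,d=env.grab_frame("wrist")
r=R.from_euler('xyz',s['ee_rot'],degrees=True).as_matrix(); print(s['ee_pos'],r.round(3))
T=c["camera_from_world"]; print(c["mtx"],"campos",-T[:3,:3].T@T[:3,3]);
print("cam in tool",(r.T@(-T[:3,:3].T@T[:3,3]-s['ee_pos'])).round(1),"cam axes in tool (rows)\n",(T[:3,:3]@r).round(3))
cv2.imwrite("pics/w0.png",cv2.resize(im[:,:,::-1],(800,600)))
E
```

```text
[227.33750774 527.68733339 213.23645299] [[-0.001 -0.918  0.396]
 [-0.001  0.396  0.918]
 [-1.     0.    -0.002]]
[[270.05335358   0.         258.14776961]
 [  0.         270.05335358 190.36053744]
 [  0.           0.           1.        ]] campos [165.17126784 552.52748116 384.51515851]
cam in tool [-171.3   66.9   -2. ] cam axes in tool (rows)
 [[ 0.001  0.     1.   ]
 [ 0.235  0.972 -0.   ]
 [-0.972  0.235  0.001]]
```

View pics/w0.png

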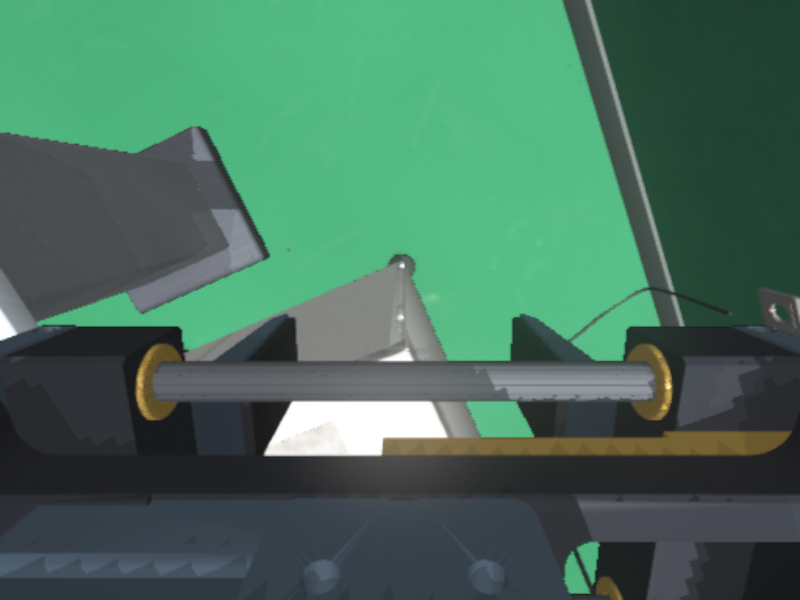

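send_rows([
  [[0,-1,-0.4,-0.065,0,0],[0,-1,-0.4,-0.065,0,0],[0,-1,-0.4,-0.065,0,0]],
])

```text
time_s: 0.52
ee_pos: [305.3, 449.4, 213.7]
ee_rot: [-173.9, 89.9, -83.9]
force: [-0.5, 0.1, -0.4]
gripper_width: 91.5
```

send_rows([
  [[0,-0.97,-0.97,0,0,0],[0,-0.97,-0.97,0,0,0],[0,-0.97,-0.97,0,0,0]],
])

```text
time_s: 0.9
ee_pos: [402.5, 352.5, 213.7]
ee_rot: [-177.7, 90.0, -87.8]
force: [-0.5, 0.5, 0.7]
gripper_width: 91.3
```

send_rows([
  [[0,-0.97,-0.97,0,0,0],[0,-0.97,-0.97,0,0,0],[0,-0.97,-0.97,0,0,0]],
])

```text
time_s: 1.27
ee_pos: [499.4, 256.5, 213.6]
ee_rot: [118.1, 90.0, -152.0]
force: [-1.1, -0.2, 0.5]
gripper_width: 91.4
```

send_rows([
  [[0,-0.97,-0.97,0,0,0],[0,-0.97,-0.97,0,0,0],[0,-0.97,-0.97,0,0,0],[0,-0.97,-0.97,0,0,0]],
])

```text
time_s: 1.78
ee_pos: [594.4, 162.1, 213.4]
ee_rot: [63.1, 89.9, 153.2]
force: [0.0, 0.8, 0.7]
gripper_width: 91.3
```

```bash
cat > snap.py <<'E'
import sys
from workcell import env
from h import *
n=sys.argv[1]; k=sys.argv[2] if len(sys.argv)>2 else "wrist"
s=env.state();c=env.get_calibration(k);im,d=env.grab_frame(k)
np.savez(n+".npz",im=im,d=d,m=c["mtx"],T=c["camera_from_world"])
cv2.imwrite(f"pics/{n}.png",cv2.resize(im[:,:,::-1],(800,600),interpolation=cv2.INTER_CUBIC))
print(s["time_s"],s["ee_pos"].round(1),s["ee_rot"].round(1),s["qpos"].round(1),s["gripper_width"])
E
python3 snap.py w1
```

```text
1.775 [594.4 162.1 213.4] [ 63.1  89.9 153.2] [ 14.1  22.1  83.9   0.1  74.  -75.9] 91.29502054725185
```

View pics/w1.png

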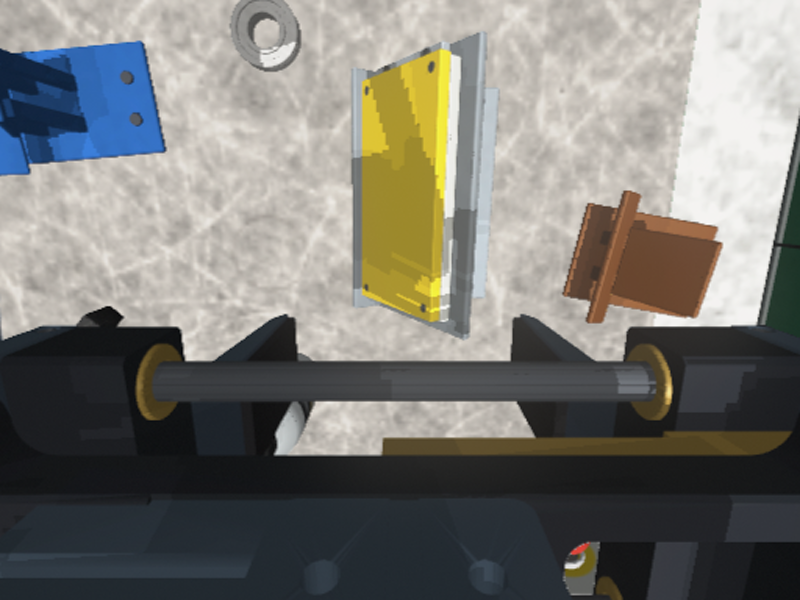

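```bash
python3 - <<'E'
from h import *
im,d,m,T=load("w1"); crop(im,215,15,110,210,4,"pics/w1c.png")
crop(im,215,15,110,60,7,"pics/w1d.png");crop(im,215,165,110,60,7,"pics/w1e.png")
E
```

```text
(no output)
```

View pics/w1d.png

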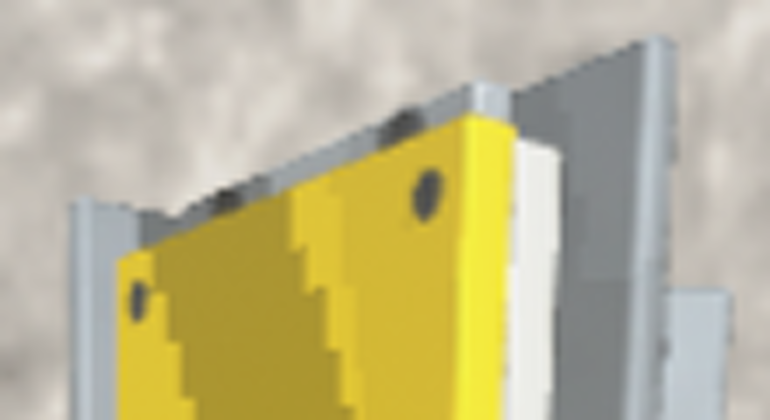

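View pics/w1e.png

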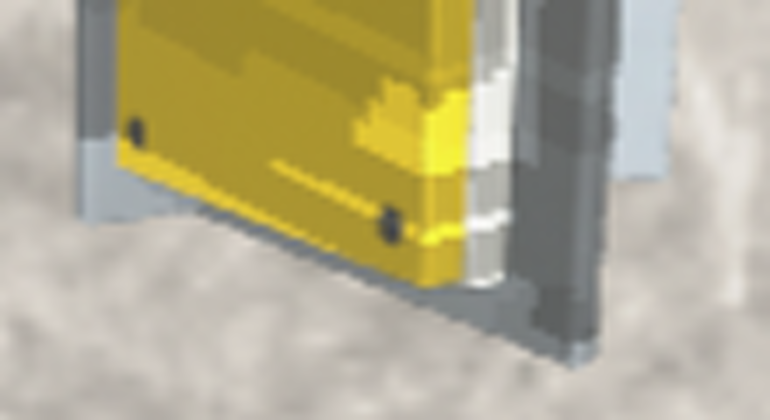

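```bash
cat > f2.py <<'E'
from fit import *
cam["wrist"]=load("w1")
pl=np.array([loc(45,80,4),loc(-45,80,4),loc(45,80,-4),loc(45,-80,4),loc(-45,-80,4),loc(45,-80,-4)])
d=lambda l:px((215,15,7),l); e=lambda l:px((215,165,7),l)
o=np.vstack([d([(468,115),(118,258),(517,125)]),e([(425,287),(118,165),(468,280)])])
print("plate free");solve([("wrist",pl,o)],np.array([527,158,84,np.pi/2]))
print("plate z 83.7");q=solve([("wrist",pl,o)],np.array([527,158,84,np.pi/2]),83.7)
co=np.array([-45,0,40.])
rk=np.array([co+loc(105,90,0),co+loc(0,90,22),co+loc(105,-90,0),co+loc(0,-90,22)])
o2=np.vstack([d([(640,42),(72,200)]),e([(570,365),(80,220)])])
print("rack");r=solve([("wrist",rk,o2)],np.array([527,185,0,np.pi/2]),0.)
print("plate from rack",w(r,(co+loc(45,0,12))[None]))
E
python3 f2.py
```

```text
plate free
wrist [[0.2, -0.3], [-0.4, 0.3], [0.1, 0.2], [-0.0, -0.0], [-0.0, 0.1], [-0.1, -0.2]]
p [525.6 157.   82.6] yaw 88.92
plate z 83.7
wrist [[0.3, -0.7], [-0.5, 0.1], [0.2, -0.2], [0.0, 0.4], [-0.1, 0.3], [-0.0, 0.2]]
p [525.6 156.9  83.7] yaw 88.92
rack
wrist [[0.1, -1.7], [0.0, -0.4], [-0.5, 1.7], [0.4, 2.1]]
p [527.9 184.7   0. ] yaw 89.04
plate from rack [[527.46364607 155.6555119   83.74475923]]
```

send_rows([
  [[0,0.23,-0.95,0,0,0],[0,0.23,-0.95,0,0,0]],
])

```text
time_s: 2.08
ee_pos: [570.2, 66.8, 214.1]
ee_rot: [78.3, 89.9, 168.5]
force: [-0.2, 0.9, 0.5]
gripper_width: 91.6
```

send_rows([
  [[0.1,0.23,-0.95,0,0,0],[0.1,0.23,-0.95,0,0,0]],
])

```text
time_s: 2.33
ee_pos: [547.5, -28.6, 204.1]
ee_rot: [49.2, 90.0, 139.4]
force: [0.3, 0.1, -0.7]
gripper_width: 91.4
```

send_rows([
  [[0.25,0.23,-0.95,0,0,0],[0.25,0.23,-0.95,0,0,0],[0.25,0.23,-0.95,0,0,0],[0.25,0.23,-0.95,0,0,0]],
])

```text
time_s: 2.82
ee_pos: [526.6, -122.0, 179.4]
ee_rot: [-38.2, 89.9, 51.9]
force: [-0.1, 0.5, -0.1]
gripper_width: 91.2
```

```bash
python3 snap.py w2
```

```text
2.825 [ 526.6 -122.   179.4] [-38.2  89.9  51.9] [-1.430e+01  1.660e+01  9.730e+01  1.000e-01  6.600e+01 -1.045e+02] 91.16677097184403
```

View pics/w2.png

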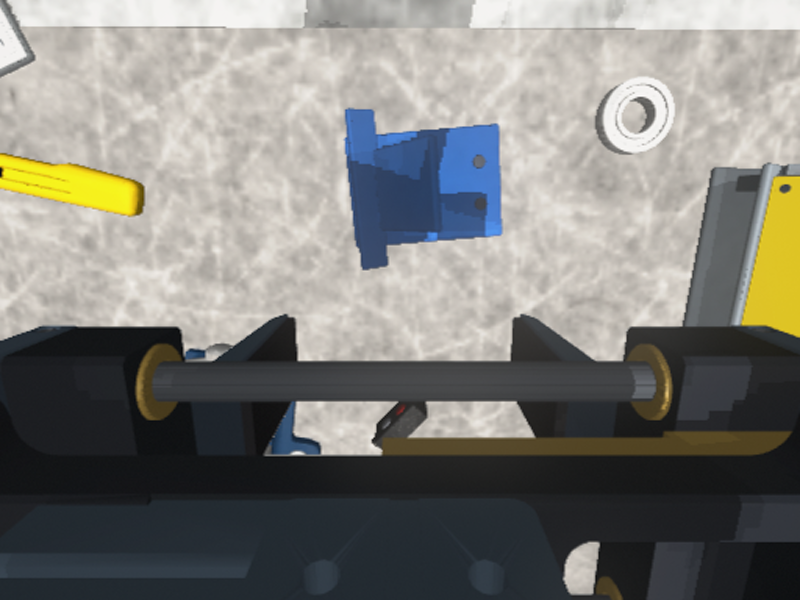

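```bash
python3 - <<'E'
from h import *
im,d,m,T=load("w2"); crop(im,215,62,112,115,7,"pics/w2c.png")
C=cloud(d,m,T)
# back face pixels -> plane
v,u=116,266
for (u,v) in [(250,95),(262,95),(250,115),(262,115),(250,135),(262,135),(230,90),(230,115),(235,140)]:print(u,v,C[v,u].round(1))
E
```

```text
250 95 [ 429.  -132.1   59.5]
262 95 [ 430.7 -120.1   76.5]
250 115 [ 448.6 -132.3   57.7]
262 115 [ 449.2 -120.    75.4]
250 135 [ 469.2 -132.4   54.7]
262 135 [ 468.6 -119.8   72.3]
230 90 [ 422.6 -153.8   45.7]
230 115 [ 448.4 -154.2   47.5]
235 140 [ 475.1 -149.5   45. ]
```

View pics/w2c.png

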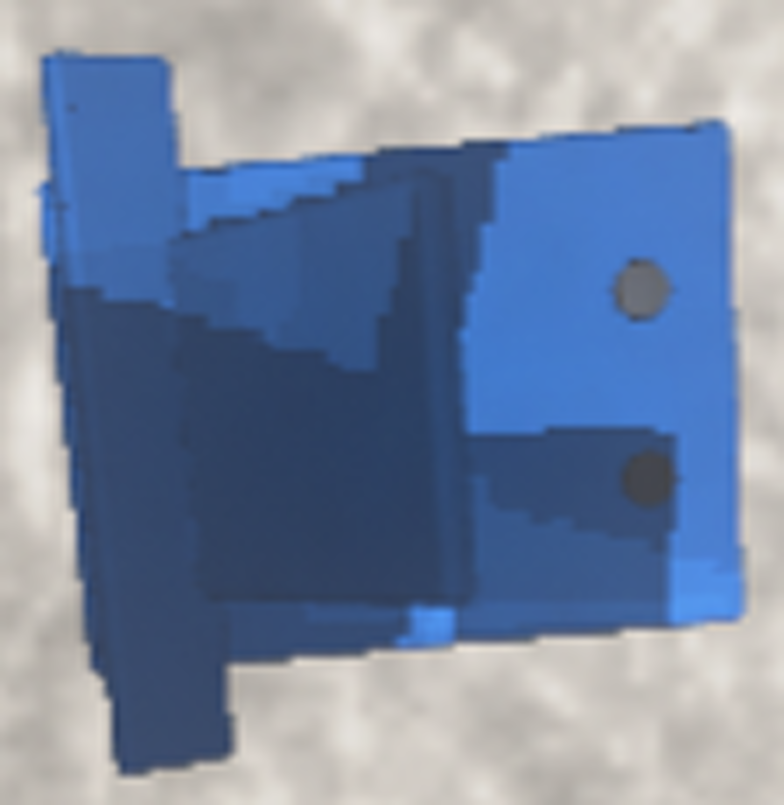

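```bash
cat > f3.py <<'E'
from fit import *
cam["wrist"]=load("w2")
L=np.array([loc(20,28,-4),loc(20,-28,-4),loc(-45,28,-4),loc(-45,-28,-4),loc(-45,55,-4),loc(-45,-55,-4),loc(-45,55,12),loc(-45,-55,12)])
o=px((215,62,7),[(414,178),(442,600),(173,238),(207,598),(168,60),(233,752),(62,55),(120,772)])
q=solve([("wrist",L,o)],np.array([455,-119,77,np.radians(94)]))
for z in (76,78): solve([("wrist",L,o)],q,z)
im,d,m,T=cam["wrist"];C=cloud(d,m,T).reshape(-1,3)
a=(C-q[:3])@Rz(q[3]); uu,nn=a@u,a@n
k=(abs(a[:,1])<24)&(uu>-36)&(uu<16)&(abs(nn+4)<6); print("back n (expect -4)",np.median(nn[k]),k.sum())
k=(abs(a[:,1])<50)&(abs(a[:,1])>32)&(nn>0)&(nn<10)&(abs(uu+45)<6); print("ledge u (expect -45)",np.median(uu[k]),k.sum())
np.save("stand.npy",q)
from h import proj
for kk in ("side","top"):
    im,d,m,T=cam[kk]; print(kk,((proj(w(q,L),m,T)-[0,0])).round(1).tolist()[:2])
# depth from fixed cams too
for kk in ("side","top"):
    im,d,m,T=cam[kk];C=cloud(d,m,T).reshape(-1,3);a=(C-q[:3])@Rz(q[3]); uu,nn=a@u,a@n
    k=(abs(a[:,1])<20)&(uu>-30)&(uu<12)&(abs(nn+4)<8); k2=(abs(a[:,1])<48)&(abs(a[:,1])>34)&(nn>2)&(nn<10)&(abs(uu+45)<8); print(kk,"n",np.median(nn[k]),k.sum(),"u",np.median(uu[k2]) if k2.any() else 0,k2.sum())
E
python3 f3.py
```

```text
wrist [[1.2, -0.1], [0.7, 0.4], [-0.4, 0.5], [-0.9, -0.7], [-1.9, 0.1], [-2.6, 0.1], [0.3, 0.1], [1.9, -0.7]]
p [ 453.4 -120.8   70.3] yaw 94.47
wrist [[2.0, -0.5], [1.3, 1.2], [-0.4, 0.2], [-1.0, -0.1], [-1.9, -0.7], [-2.7, 1.1], [0.1, -0.8], [1.6, 0.3]]
p [ 453.7 -120.5   76. ] yaw 94.3
wrist [[2.3, -0.7], [1.5, 1.5], [-0.4, 0.0], [-1.0, 0.1], [-1.9, -1.0], [-2.8, 1.4], [0.0, -1.1], [1.4, 0.7]]
p [ 453.8 -120.4   78. ] yaw 94.19
back n (expect -4) 1.600882644865456 1036
ledge u (expect -45) -39.352156707542306 2
side [[261.4, 268.8], [281.0, 258.2]]
top [[356.1, 250.0], [353.3, 224.0]]
side n -0.5366020654689705 257 u -37.563472561216074 8
top n 2.0341787645458487 131 u -38.968390192488336 31
```

```bash
cat > f4.py <<'E'
from fit import *
cam["wrist"]=load("w2")
L=np.array([loc(20,28,-4),loc(20,-28,-4),loc(-45,28,-4),loc(-45,-28,-4),loc(-45,55,12),loc(-45,-55,12)])
o=px((215,62,7),[(414,178),(442,600),(173,238),(207,598),(62,55),(120,772)])
q=solve([("wrist",L,o)],np.array([455,-119,77,np.radians(94)]))
L2=np.array([loc(-45,55,-10),loc(-45,-55,-10)]);print((proj(w(q,L2),*cam["wrist"][2:])-px((215,62,7),[(168,60),(233,752)])).round(1))
def dep(q):
  for kk in cam:
    im,d,m,T=cam[kk];C=cloud(d,m,T).reshape(-1,3);a=(C-q[:3])@Rz(q[3]); uu,nn=a@u,a@n
    k=(abs(a[:,1])<20)&(uu>-30)&(uu<12)&(abs(nn+4)<8); k2=(abs(a[:,1])<48)&(abs(a[:,1])>34)&(nn>2)&(nn<9)&(abs(uu+45)<10); print(kk,"n",np.median(nn[k]).round(1),k.sum(),"u",np.median(uu[k2]).round(1) if k2.any() else 0,k2.sum())
dep(q)
# joint with fixed cams
st=np.array([loc(20,28,-4),loc(20,-28,-4),loc(-45,28,-4),loc(-45,-28,-4),loc(-45,-55,12)])
so=px((230,245,8),[(262,178),(408,92),(322,362),(470,282),(580,262)])
tt=np.array([loc(20,28,-4),loc(20,-28,-4)])
to=px((310,200,8),[(380,388),(362,188)])
q=solve([("wrist",L,o),("side",st,so),("top",tt,to)],q);dep(q)
np.save("stand.npy",q)
E
python3 f4.py
```

```text
wrist [[0.8, -0.0], [0.1, 0.6], [-0.9, 0.5], [-1.5, -0.6], [-0.1, -0.1], [1.2, -0.5]]
p [ 453.6 -121.3   71.2] yaw 94.29
[[ 2.3  0.3]
 [ 1.  -0.5]]
side n -1.5 262 u -36.7 20
top n 1.1 128 u -38.8 32
wrist n 0.8 932 u -37.9 139
wrist [[1.8, -0.4], [0.8, 1.7], [-0.8, 0.1], [-1.6, 0.1], [-0.2, -1.1], [0.8, 0.6]]
side [[-0.6, -0.1], [1.0, 0.2], [0.5, 2.2], [1.4, 1.3], [0.4, 0.1]]
top [[-0.2, 1.6], [-0.6, 0.4]]
p [ 454.  -120.9   77.5] yaw 93.94
side n -4.9 261 u -42.9 14
top n -2.4 130 u -43.3 39
wrist n -2.6 986 u -43.3 147
```

```bash
cat >> f4.py <<'E'
print("---- z 79.2")
for obs in ([("wrist",L,o)],[("side",st,so)],[("wrist",L,o),("side",st,so),("top",tt,to)]):
    q=solve(obs,q,79.2)
dep(q)
np.save("stand.npy",q)
v=cam["wrist"][0].copy(); v=cv2.resize(v[62:177,215:327,::-1],None,fx=7,fy=7,interpolation=cv2.INTER_CUBIC)
E2=np.array([loc(20,28,-4),loc(20,-28,-4),loc(-45,-28,-4),loc(-45,28,-4)]);E3=np.array([loc(-45,55,-4),loc(-45,55,12),loc(-45,-55,12),loc(-45,-55,-4)])
for E_ in (E2,E3):
    P=(proj(w(q,E_),*cam["wrist"][2:])-[215,62]+.5)*7-.5
    cv2.polylines(v,[P.round().astype(int)],True,(0,0,255),1)
cv2.imwrite("pics/ov.png",v[:600])
E
python3 f4.py | sed -n '/----/,$p'
```

```text
---- z 79.2
wrist [[1.8, -0.6], [0.7, 1.9], [-1.0, -0.1], [-1.9, 0.2], [-0.5, -1.5], [0.4, 0.8]]
p [ 454.  -121.1   79.2] yaw 93.84
side [[-1.2, -0.7], [0.3, -0.4], [0.0, 1.6], [0.8, 0.6], [-0.2, -0.6]]
p [ 453.  -119.9   79.2] yaw 94.2
wrist [[2.0, -0.6], [0.8, 1.9], [-0.8, -0.1], [-1.7, 0.2], [-0.3, -1.6], [0.5, 0.8]]
side [[-0.6, -0.6], [1.0, -0.2], [0.5, 1.7], [1.4, 0.9], [0.5, -0.3]]
top [[-0.1, 1.6], [-0.4, 0.3]]
p [ 454.  -121.    79.2] yaw 93.79
side n -5.9 258 u -44.5 22
top n -3.4 132 u -44.9 37
wrist n -3.5 987 u -44.7 143
```

View pics/ov.png

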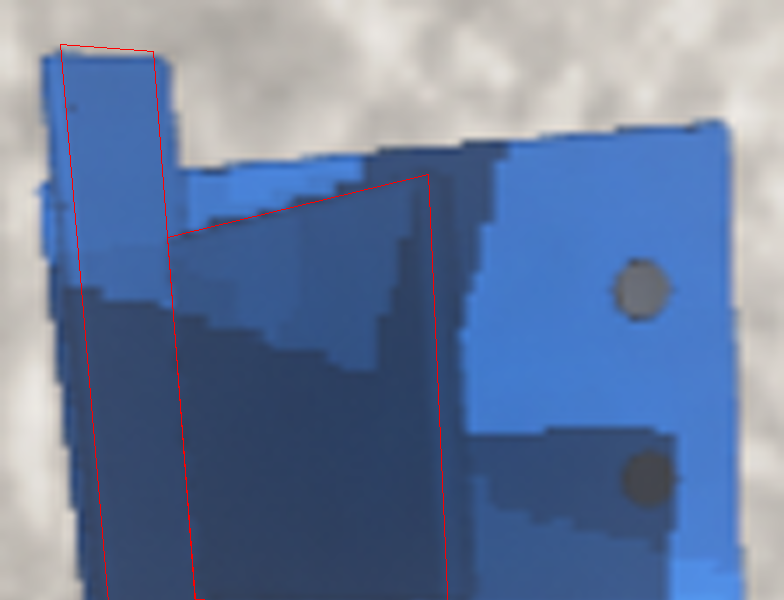

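```bash
cat > go.py <<'E'
from fit import *
from workcell import env
from scipy.spatial.transform import Rotation as R
PL=np.array([526.,157.,83.6,np.radians(89.0)])
def orient(yaw,t=0.):
    t=np.radians(t); M=np.stack([-u*np.cos(t)+Y*np.sin(t),Y*np.cos(t)+u*np.sin(t),-n],1); return Rz(yaw)@M
def pos(p,a,b,c): return w(p,loc(a,b,c)[None])[0]
def plan(tp,tR,show=True):
    s=env.state(); r=R.from_euler('xyz',s['ee_rot'],degrees=True).as_matrix()
    sh=r.T@(np.asarray(tp)-s['ee_pos'])/100; rv=R.from_matrix(r.T@tR).as_rotvec()/(2*np.pi)
    print("t",round(s['time_s'],2),"at",s['ee_pos'].round(1),"target",np.round(tp,1),"shift",sh.round(3),"turn",rv.round(4),"deg",np.degrees(np.linalg.norm(rv)*2*np.pi).round(1),"q",s['qpos'].round(0),"F",s['force'].round(1))
    return sh,rv
def where(p):
    s=env.state();a=(s['ee_pos']-p[:3])@Rz(p[3]);r=R.from_euler('xyz',s['ee_rot'],degrees=True).as_matrix()
    L=Rz(p[3]).T@r
    print("TCP in frame u,y,n",(a@u).round(1),a[1].round(1),(a@n).round(1),"F u,y,n",[(Rz(p[3]).T@s['force']@k).round(1) for k in(u,Y,n)],"t",round(s['time_s'],2),"q",s['qpos'].round(0))
E
python3 - <<'E'
from go import *
im,d,m,T=cam["top"];C=cloud(d,m,T)
for nm,x,y in [("cap",440,187),("bear",428,405),("eye",553,238)]:
    U,V=int(x*.64),int(y*.64); print(nm,C[V,U].round(0))
print(orient(PL[3],8).round(3))
plan(pos(PL,60,-110,60),orient(PL[3],8))
E
```

```text
cap [700.  54. 131.]
bear [405.  67.  12.]
eye [ 650. -120.   35.]
[[-0.149 -0.989  0.014]
 [-0.565  0.097  0.819]
 [-0.811  0.114 -0.574]]
t 2.88 at [ 526.8 -122.   179.5] target [635.7 140.3 167.2] shift [ 0.126 -1.099  2.619] turn [0.01   0.0969 0.0227] deg 36.0 q [ -14.   17.   97.    0.   66. -105.] F [0.2 0.1 0.6]
```

send_rows([
  [[-0.4,-0.3,0.95,0,0,0],[-0.4,-0.3,0.95,0,0,0]],
], jaw=1, force=20)

```text
time_s: 3.12
ee_pos: [557.1, -25.6, 220.3]
ee_rot: [-64.7, 89.9, 25.5]
force: [0.2, 0.3, -0.3]
gripper_width: 74.3
```

send_rows([
  [[0,-0.4,0.95,0,0,0],[0,-0.4,0.95,0,0,0],[0,-0.4,0.95,0.01,0.097,0.023],[0,-0.4,0.95,0.01,0.097,0.023],[0,-0.4,0.95,0.01,0.097,0.023],[0,-0.4,0.95,0.01,0.097,0.023],[0,-0.4,0.95,0.01,0.097,0.023]],
])

```text
time_s: 4.0
ee_pos: [596.0, 69.3, 217.7]
ee_rot: [168.4, 54.1, -105.0]
force: [0.5, -0.1, 0.1]
gripper_width: 4.0
```

```bash
python3 - <<'E'
from go import *
plan(pos(PL,60,-110,60),orient(PL[3],8)); plan(pos(PL,2,-58,40),orient(PL[3],8)); print(env.state()['gripper_width'])
E
```

```text
t 4.0 at [596.   69.3 217.7] target [635.7 140.3 167.2] shift [-0.053 -0.385  0.875] turn [ 0.0006 -0.0002 -0.0004] deg 0.3 q [ 21.  31.  77. -28.  94. -62.] F [ 0.5 -0.1  0.1]
t 4.0 at [596.   69.3 217.7] target [583.4 124.4 108.2] shift [0.595 0.047 1.078] turn [ 0.0006 -0.0002 -0.0004] deg 0.3 q [ 21.  31.  77. -28.  94. -62.] F [ 0.5 -0.1  0.1]
3.987700532463001
```

send_rows([
  [[0.6,0.05,0.98,0,0,0],[0.6,0.05,0.98,0,0,0],[0.6,0.05,0.98,0,0,0],[0.6,0.05,0.98,0,0,0]],
])

```text
time_s: 4.5
ee_pos: [584.7, 112.6, 117.1]
ee_rot: [168.8, 54.2, -104.8]
force: [1.3, -1.1, -0.2]
gripper_width: 0.4
```

```bash
python3 - <<'E'
from go import *
where(PL); print(env.state()['gripper_width'])
E
python3 snap.py w3; python3 snap.py sd3 side
python3 -c "
from h import *
im=load('sd3')[0]; crop(im,180,120,130,110,6,'pics/sd3c.png')"
```

```text
TCP in frame u,y,n 2.6 -59.4 54.7 F u,y,n [np.float64(-0.8), np.float64(-1.3), np.float64(0.8)] t 4.5 q [ 25.  37.  83. -27.  86. -54.]
0.35159680169265933
4.5 [584.7 112.6 117.1] [ 168.8   54.2 -104.8] [ 24.5  36.5  82.9 -27.   85.7 -53.7] 0.35159680169265933
4.55 [584.9 112.6 117.4] [ 168.9   54.3 -104.8] [ 24.5  36.5  82.8 -26.9  85.7 -53.6] 0.6635401018414148
```

View pics/w3.png

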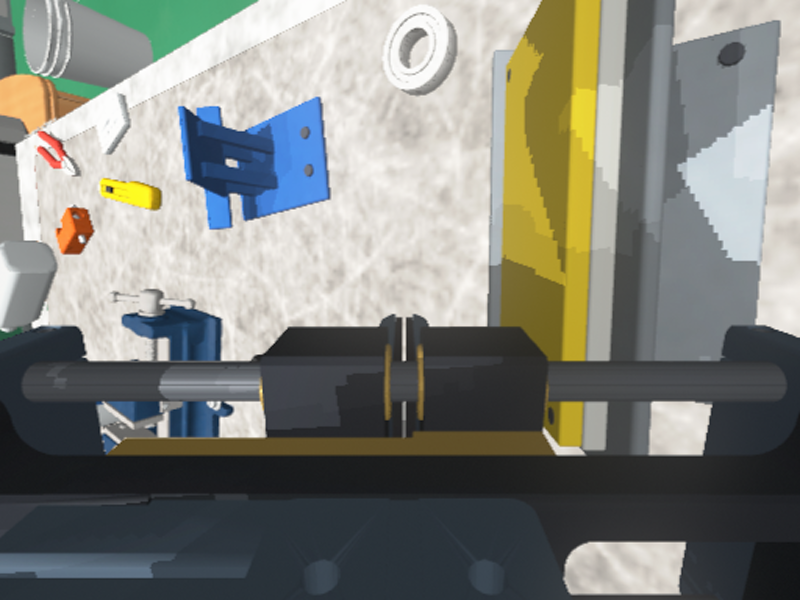

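View pics/sd3c.png

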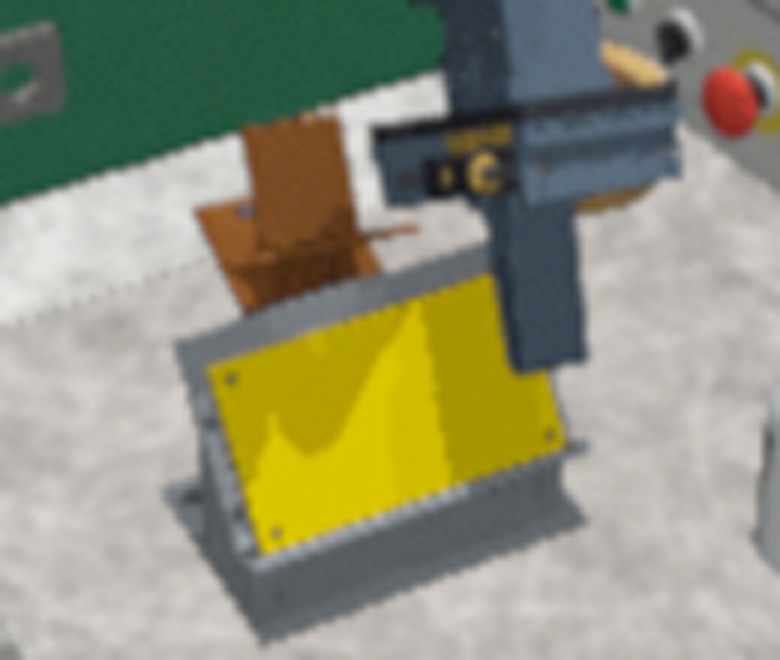

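send_rows([
  [[0,0,0.32,0,0,0],[0,0,0.32,0,0,0],[0,0,0.32,0,0,0],[0,0,0.32,0,0,0]],
])

```text
time_s: 5.1
ee_pos: [584.1, 139.1, 96.5]
ee_rot: [168.6, 54.1, -105.1]
force: [0.2, 0.1, 0.3]
gripper_width: 0.6
```

```bash
python3 -c "
from go import *
where(PL)"
```

```text
TCP in frame u,y,n 0.9 -58.4 21.3 F u,y,n [np.float64(0.3), np.float64(-0.2), np.float64(0.1)] t 5.1 q [ 26.  39.  82. -26.  85. -52.]
```

send_rows([
  [[0,0,0.015,0,0,0],[0,0,0.03,0,0,0],[0,0,0.03,0,0,0]],
])

```text
time_s: 5.48
ee_pos: [584.0, 141.7, 94.5]
ee_rot: [168.5, 54.1, -105.1]
force: [-0.0, -0.6, 0.1]
gripper_width: 0.4
```

```bash
python3 -c "
from go import *
where(PL)"
```

```text
TCP in frame u,y,n 0.7 -58.3 18.0 F u,y,n [np.float64(-0.3), np.float64(0.0), np.float64(0.6)] t 5.47 q [ 27.  39.  82. -26.  85. -52.]
```

send_rows([
  [[0,0,0.015,0,0,0],[0,0,0.015,0,0,0],[0,0,0.015,0,0,0]],
])

```text
time_s: 5.85
ee_pos: [584.0, 142.9, 93.7]
ee_rot: [168.5, 54.1, -105.1]
force: [0.4, 0.6, -0.9]
gripper_width: 0.4
```

send_rows([
  [[0,0,0.015,0,0,0],[0,0,0.015,0,0,0],[0,0,0.015,0,0,0]],
])

```text
time_s: 6.22
ee_pos: [584.1, 143.3, 93.4]
ee_rot: [168.6, 54.0, -105.1]
force: [-0.7, -3.2, 3.3]
gripper_width: 0.5
```

```bash
python3 -c "
from go import *
where(PL)"
```

```text
TCP in frame u,y,n 0.8 -58.3 16.0 F u,y,n [np.float64(0.9), np.float64(0.7), np.float64(4.5)] t 6.22 q [ 27.  39.  82. -26.  86. -51.]
```

send_rows([
  [[0,0,-0.15,0,0,0],[0,0,-0.15,0,0,0],[-0.067,-0.475,-0.15,0,0,0],[-0.067,-0.475,-0.15,0,0,0],[-0.067,-0.475,-0.15,0,0,0]],
])

```text
time_s: 6.85
ee_pos: [631.2, 131.1, 100.8]
ee_rot: [168.4, 54.1, -105.2]
force: [-0.5, -0.2, -0.1]
gripper_width: 0.3
```

```bash
python3 -c "
from go import *
where(PL);plan(pos(PL,1,-106,11.8),orient(PL[3],8))"
```

```text
TCP in frame u,y,n 0.3 -105.6 29.6 F u,y,n [np.float64(-0.2), np.float64(0.5), np.float64(0.2)] t 6.85 q [ 24.  42.  75. -27.  88. -55.]
t 6.85 at [631.2 131.1 100.8] target [631.8 146.1  91.2] shift [-0.008 -0.003  0.178] turn [-0.0001 -0.0001 -0.0008] deg 0.3 q [ 24.  42.  75. -27.  88. -55.] F [-0.5 -0.2 -0.1]
```

send_rows([
  [[0,0,0.178,0,0,0],[0,0,0.178,0,0,0],[0,0,0.178,0,0,0],[0,0,0.178,0,0,0]],
])

```text
time_s: 7.35
ee_pos: [632.0, 145.5, 91.3]
ee_rot: [168.5, 54.1, -105.1]
force: [-0.8, -0.3, -0.6]
gripper_width: 0.4
```

```bash
python3 -c "
from go import *
where(PL)"; python3 snap.py w4
```

```text
TCP in frame u,y,n 0.8 -106.2 12.3 F u,y,n [np.float64(-0.7), np.float64(0.8), np.float64(-0.1)] t 7.35 q [ 25.  43.  74. -27.  88. -54.]
7.35 [632.  145.5  91.3] [ 168.5   54.1 -105.1] [ 25.3  42.7  74.4 -26.5  88.2 -54.2] 0.44945513548374016
```

View pics/w4.png

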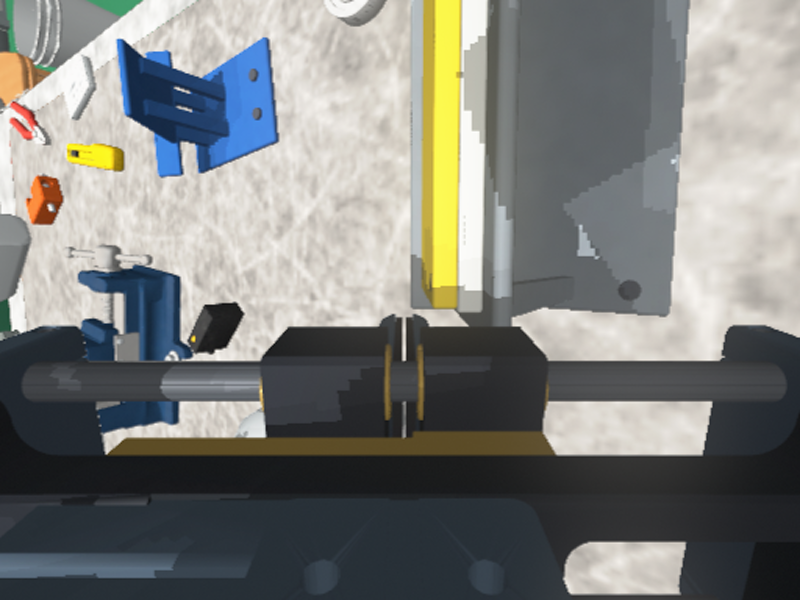

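send_rows([
  [[0.007,0.05,0,0,0,0],[0.014,0.1,0,0,0,0],[0.021,0.15,0,0,0,0],[0.028,0.2,0,0,0,0],[0.035,0.25,0,0,0,0],[0.042,0.3,0,0,0,0],[0.049,0.35,0,0,0,0],[0.056,0.4,0,0,0,0],[0.056,0.4,0,0,0,0]],
])

```text
time_s: 8.52
ee_pos: [591.1, 146.4, 91.2]
ee_rot: [168.5, 54.1, -105.2]
force: [0.5, -0.9, 0.3]
gripper_width: 0.5
```

```bash
python3 -c "
from go import *
where(PL)"; python3 snap.py w5; python3 snap.py sd5 side; python3 snap.py tp5 top
python3 -c "
from h import *
im=load('sd5')[0]; crop(im,180,140,110,95,7,'pics/sd5c.png')
im=load('tp5')[0]; crop(im,180,140,90,110,6,'pics/tp5c.png')"
```

```text
TCP in frame u,y,n 0.8 -65.3 12.1 F u,y,n [np.float64(-0.3), np.float64(-0.5), np.float64(0.9)] t 8.53 q [ 27.  40.  81. -26.  86. -52.]
8.525 [591.1 146.4  91.2] [ 168.5   54.1 -105.2] [ 26.7  39.7  80.6 -25.9  85.9 -51.6] 0.46358864683177997
8.575 [591.4 146.6  91.1] [ 168.5   54.1 -105.2] [ 26.7  39.7  80.6 -25.9  85.9 -51.7] 0.40950369961253597
8.625 [591.5 146.6  91.1] [ 168.5   54.2 -105.2] [ 26.7  39.7  80.6 -25.9  85.9 -51.6] 0.20785161230569546
```

View pics/w5.png

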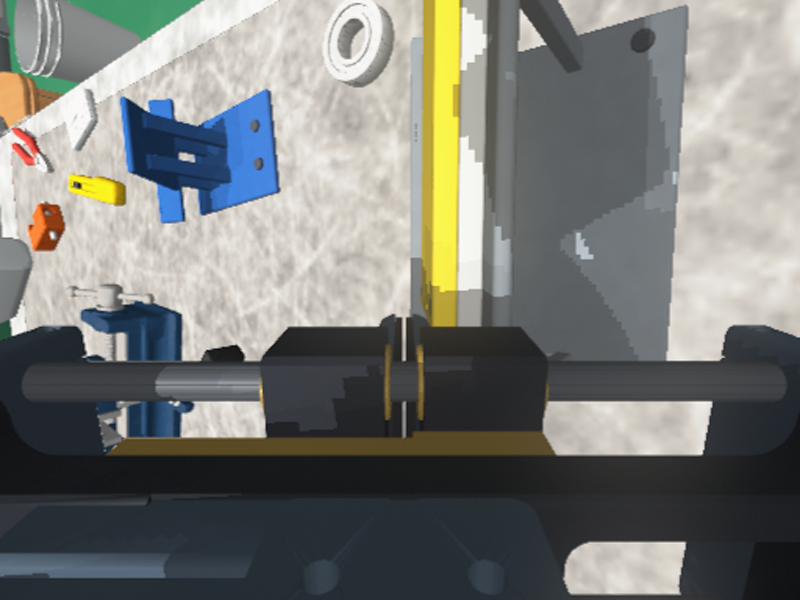

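View pics/sd5c.png

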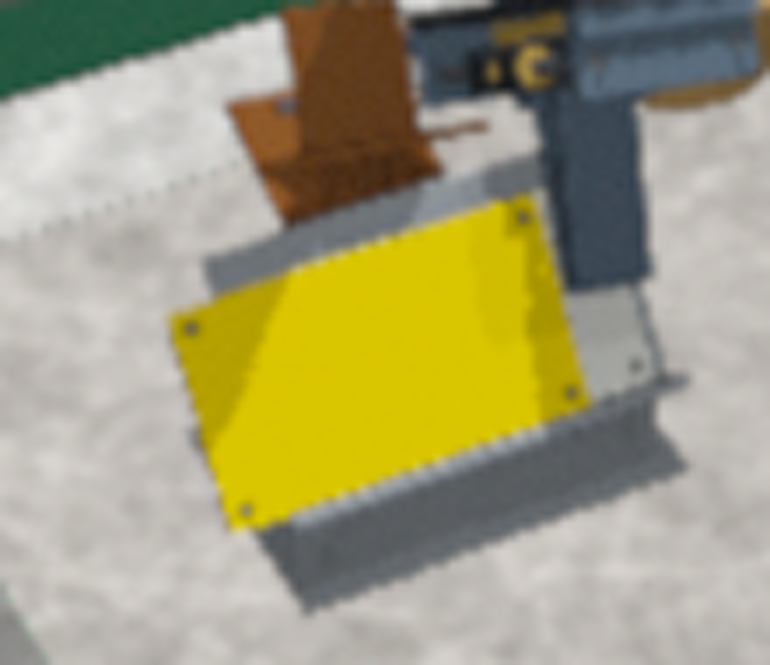

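```bash
python3 - <<'E'
from fit import *
cam["side"]=load("sd5")
pl=np.array([loc(45,80,4),loc(45,-80,4),loc(-45,-80,4),loc(-45,80,4)])
q=solve([("side",pl,px((180,140,7),[(170,315),(533,192),(590,408),(232,530)]))],np.array([495,157,84,np.radians(89)]),83.7)
print("initial by same method: 526.4; rack by side 527.4 -> exit x",527.4-90,"overhang",527.4-90-(q[0]-80))
E
```

```text
side [[-0.6, -0.3], [0.2, -0.0], [0.4, -0.4], [-0.1, 0.7]]
p [494.8 160.7  83.7] yaw 88.58
initial by same method: 526.4; rack by side 527.4 -> exit x 437.4 overhang 22.635853889049883
```

send_rows([
  [[0.007,0.05,0,0,0,0],[0.014,0.1,0,0,0,0],[0.021,0.15,0,0,0,0],[0.028,0.2,0,0,0,0],[0.035,0.25,0,0,0,0],[0.039,0.28,0,0,0,0],[0.039,0.28,0,0,0,0],[0.039,0.28,0,0,0,0]],
])

```text
time_s: 9.68
ee_pos: [563.4, 146.9, 91.3]
ee_rot: [168.5, 54.1, -105.1]
force: [-0.1, -0.1, -0.5]
gripper_width: 0.5
```

send_rows([
  [[-0.014,-0.1,0,0,0,0],[-0.014,-0.1,-0.4,0,0,0],[-0.014,-0.1,-0.4,0,0,0],[-0.8,-0.1,-0.4,0,0,0],[-0.8,-0.1,-0.4,0,0,0],[-0.8,-0.1,-0.4,0,0,0]],
], jaw=0)

```text
time_s: 10.42
ee_pos: [585.5, 159.6, 177.9]
ee_rot: [168.6, 54.2, -105.0]
force: [0.6, -0.2, 0.6]
gripper_width: 45.7
```

```bash
python3 -c "
from go import *
where(PL)"; python3 snap.py w6; python3 snap.py sd6 side; python3 snap.py tp6 top
python3 -c "
from h import *
im=load('sd6')[0]; crop(im,170,140,120,95,6,'pics/sd6c.png')
im=load('tp6')[0]; crop(im,180,140,90,110,6,'pics/tp6c.png')"
```

```text
TCP in frame u,y,n 79.3 -59.4 51.1 F u,y,n [np.float64(0.4), np.float64(-0.6), np.float64(0.4)] t 10.43 q [ 28.  36.  75. -25.  95. -55.]
10.425 [585.5 159.6 177.9] [ 168.6   54.2 -105. ] [ 27.9  35.6  75.1 -25.5  94.8 -54.9] 45.68839911407267
10.475 [584.7 158.7 176.9] [ 168.4   54.1 -105.1] [ 27.8  35.6  75.3 -25.5  94.8 -54.9] 45.58532991746011
10.525 [584.3 158.1 176.4] [ 168.3   54.  -105.3] [ 27.8  35.7  75.4 -25.5  94.8 -54.9] 45.66752685523154
```

View pics/sd6c.png

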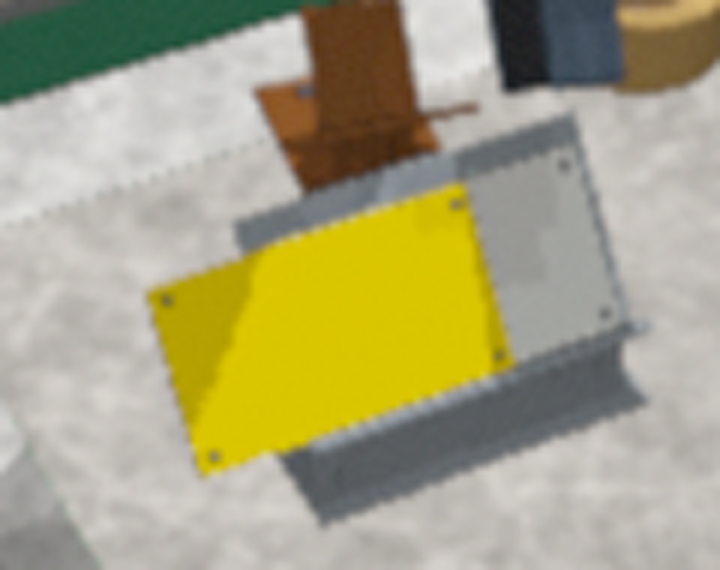

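View pics/w6.png

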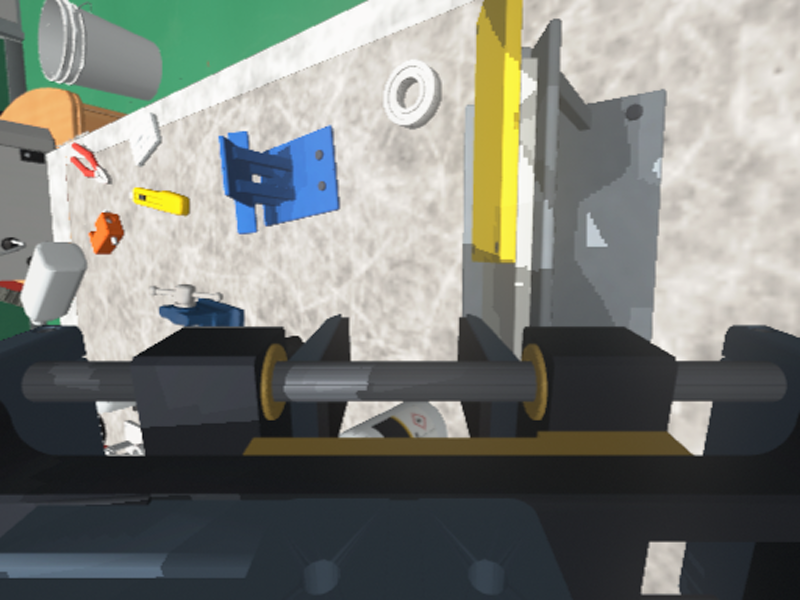

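```bash
python3 - <<'E'
from fit import *
cam["side"]=load("sd6")
pl=np.array([loc(45,80,4),loc(45,-80,4),loc(-45,-80,4),loc(-45,80,4)])
q=solve([("side",pl,px((170,140,6),[(147,292),(465,183),(512,365),(203,477)]))],np.array([495,157,84,np.radians(89)]),83.7)
print("overhang",527.4-90-(q[0]-80), "slid",526.4-q[0])
from go import *
# probed: front face n: TCP contact n 16.1 => face = 4-(17.5-16.1)
P2=PL.copy(); P2[:3]=w(PL,loc(0,59,-1.4)[None])[0]; print(P2)
np.save("p2.npy",P2)
plan(pos(P2,90,54,0),orient(P2[3],0))
E
```

```text
side [[-0.5, -0.5], [-0.1, -0.2], [0.7, 0.0], [0.0, 0.6]]
p [466.8 160.8  83.7] yaw 89.21
overhang 50.58742221213868 slid 59.58742221213868
[467.02900063 159.17633018  82.79699299   1.55334303]
t 10.57 at [584.1 157.8 176.4] target [413.9 211.7 156.5] shift [0.119 1.712 0.533] turn [ 0.0001 -0.0004 -0.0232] deg 8.4 q [ 28.  36.  75. -26.  95. -55.] F [ 0.3 -0.7  0.3]
```

send_rows([
  [[-0.2,0.86,0,0,0,0],[-0.2,0.86,0,0,0,0]],
])

```text
time_s: 10.82
ee_pos: [500.6, 177.9, 203.9]
ee_rot: [168.3, 54.0, -105.3]
force: [0.2, 0.6, 0.1]
gripper_width: 45.5
```

send_rows([
  [[0,0.85,0.53,0,0,-0.023],[0,0.85,0.53,0,0,-0.023],[0,0.85,0.53,0,0,-0.023],[0,0.85,0.53,0,0,-0.023]],
])

```text
time_s: 11.32
ee_pos: [420.5, 229.9, 183.6]
ee_rot: [-179.8, 54.9, -90.8]
force: [0.5, -0.1, 0.1]
gripper_width: 45.6
```

```bash
python3 -c "
from go import *
P2=np.load('p2.npy');where(P2);plan(pos(P2,50,54,0),orient(P2[3],0))"; python3 snap.py w7;python3 snap.py sd7 side;python3 -c "
from h import *
im=load('sd7')[0]; crop(im,150,100,130,120,5,'pics/sd7c.png')"
```

```text
TCP in frame u,y,n 122.6 47.7 0.6 F u,y,n [np.float64(0.0), np.float64(-0.5), np.float64(0.1)] t 11.32 q [ 44.  24.  94. -24.  88. -38.]
t 11.32 at [420.5 229.9 183.6] target [413.5 188.8 123.8] shift [0.726 0.064 0.007] turn [-0.0001 -0.0002  0.0003] deg 0.1 q [ 44.  24.  94. -24.  88. -38.] F [ 0.5 -0.1  0.1]
11.325 [420.5 229.9 183.6] [-179.8   54.9  -90.8] [ 43.9  24.3  94.2 -24.1  87.9 -38.5] 45.64352596135946
11.375 [420.8 229.7 183.6] [-179.8   54.9  -90.9] [ 43.8  24.3  94.2 -24.1  88.  -38.5] 45.968663874127785
```

View pics/w7.png

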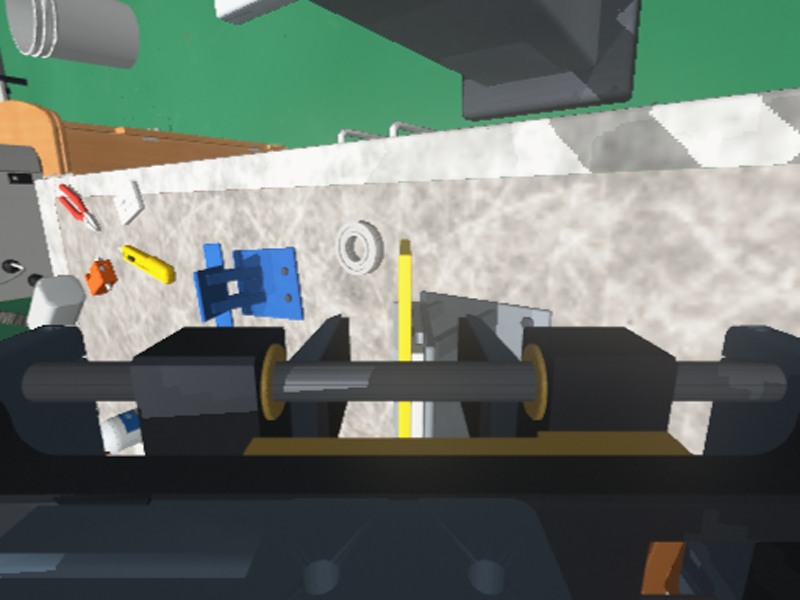

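View pics/sd7c.png

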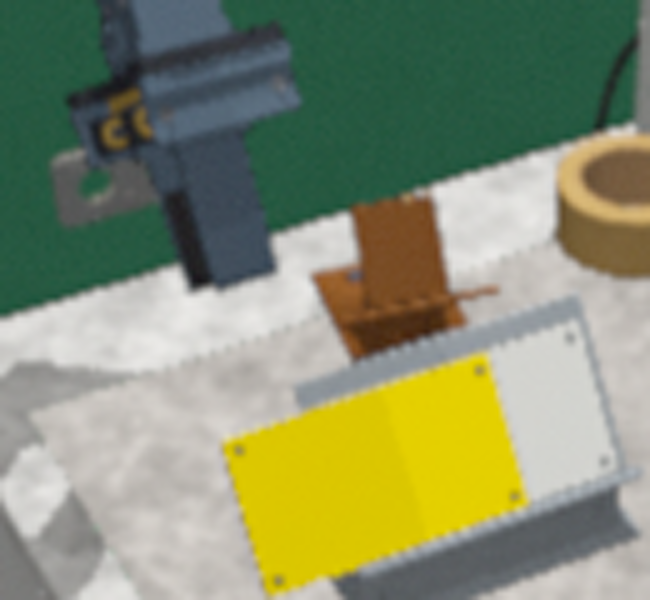

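send_rows([
  [[0,0.065,0,0,0,0],[0.4,0.065,0,0,0,0],[0.7,0.065,0,0,0,0],[0.7,0.065,0,0,0,0],[0.7,0.065,0,0,0,0]],
])

```text
time_s: 12.05
ee_pos: [413.4, 190.7, 127.1]
ee_rot: [-179.7, 55.0, -90.8]
force: [0.5, 0.6, 0.7]
gripper_width: 45.7
```

```bash
python3 -c "
from go import *
P2=np.load('p2.npy');where(P2);plan(pos(P2,12,54,0),orient(P2[3],0))"; python3 snap.py w8;python3 -c "
from h import *
im=load('w8')[0]; crop(im,200,130,120,90,6,'pics/w8c.png')"
```

```text
TCP in frame u,y,n 53.8 54.1 0.3 F u,y,n [np.float64(0.9), np.float64(-0.5), np.float64(-0.1)] t 12.05 q [ 41.  25. 103. -26.  79. -36.]
t 12.05 at [413.4 190.7 127.1] target [413.2 167.   92.6] shift [ 0.418 -0.     0.003] turn [-0.0003  0.      0.0003] deg 0.2 q [ 41.  25. 103. -26.  79. -36.] F [0.5 0.6 0.7]
12.05 [413.4 190.7 127.1] [-179.7   55.   -90.8] [ 41.5  25.  102.6 -25.6  78.8 -36.4] 45.665775969565175
```

View pics/w8c.png

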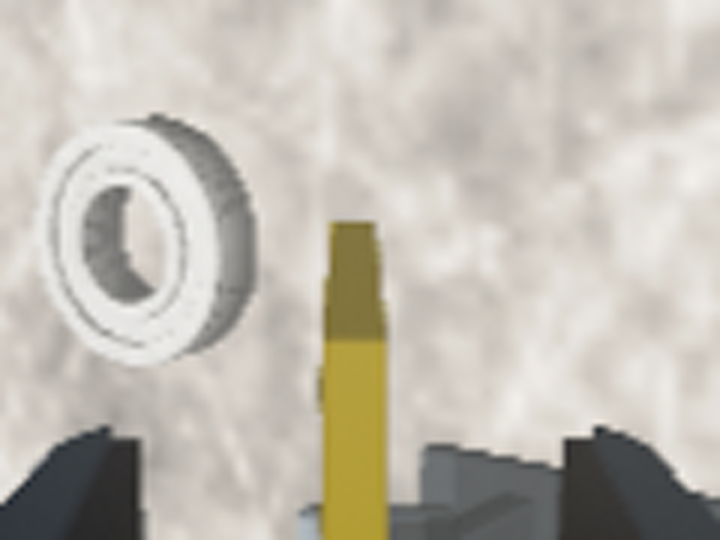

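send_rows([
  [[0.2,0,0,0,0,0],[0.42,0,0,0,0,0],[0.42,0,0,0,0,0],[0.42,0,0,0,0,0]],
])

```text
time_s: 12.6
ee_pos: [413.1, 167.0, 92.8]
ee_rot: [-179.7, 55.0, -90.7]
force: [1.2, -0.2, 0.6]
gripper_width: 45.4
```

```bash
python3 -c "
from go import *
P2=np.load('p2.npy');where(P2)"
```

```text
TCP in frame u,y,n 12.2 54.0 0.1 F u,y,n [np.float64(0.4), np.float64(-1.2), np.float64(0.5)] t 12.6 q [ 40.  26. 107. -27.  73. -35.]
```

send_rows([
  [[0,0,0,0,0,0],[0,0,0,0,0,0],[0,0,0,0,0,0],[0,0,0,0,0,0],[0,0,0,0,0,0],[0,0,0,0,0,0]],
], jaw=1, force=40)

```text
time_s: 13.35
ee_pos: [412.3, 166.1, 92.0]
ee_rot: [-179.9, 55.0, -90.9]
force: [-0.5, 1.1, 0.4]
gripper_width: 7.8
```

```bash
python3 -c "
from go import *
P2=np.load('p2.npy');where(P2)";python3 snap.py sd9 side;python3 snap.py w9;python3 -c "
from h import *
im=load('sd9')[0]; crop(im,150,120,140,110,5,'pics/sd9c.png')"
```

```text
TCP in frame u,y,n 10.9 54.8 0.4 F u,y,n [np.float64(1.0), np.float64(0.5), np.float64(-0.7)] t 13.35 q [ 40.  26. 107. -27.  73. -35.]
13.35 [412.3 166.1  92. ] [-179.9   55.   -90.9] [ 39.6  26.3 106.9 -27.1  73.2 -35.2] 7.842463895530591
13.4 [412.3 166.1  92. ] [-179.9   55.   -90.9] [ 39.6  26.3 106.9 -27.1  73.2 -35.2] 7.926855648449849
```

View pics/sd9c.png

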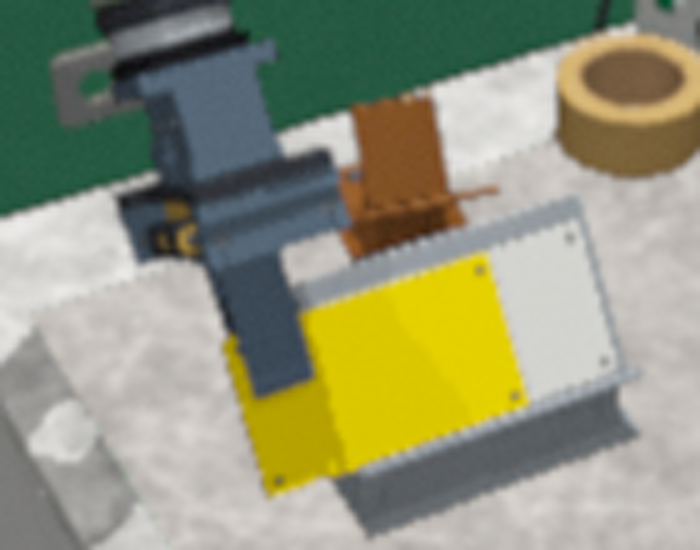

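send_rows([
  [[-0.03,0,-0.04,0,0,0],[-0.08,0,-0.1,0,0,0],[-0.15,0,-0.16,0,0,0],[-0.25,0,-0.22,0,0,0],[-0.4,0,-0.33,0,0,0],[-0.6,0,-0.48,0,0,0],[-0.8,0,-0.6,0,0,0],[-0.8,0,-0.6,0,0,0],[-0.8,0,-0.6,0,0,0]],
])

```text
time_s: 14.58
ee_pos: [411.7, 162.6, 191.4]
ee_rot: [-179.9, 54.9, -90.9]
force: [0.3, 0.1, -2.4]
gripper_width: 7.8
```

```bash
python3 -c "
from go import *
P2=np.load('p2.npy');where(P2)";python3 snap.py sd10 side;python3 snap.py tp10 top
```

```text
TCP in frame u,y,n 90.4 55.4 60.3 F u,y,n [np.float64(-1.9), np.float64(-0.3), np.float64(-1.5)] t 14.57 q [ 39.  20. 101. -26.  85. -41.]
14.575 [411.7 162.6 191.4] [-179.9   54.9  -90.9] [ 39.4  19.6 100.6 -26.1  84.8 -41.4] 7.7636648937205495
14.625 [411.6 162.5 191.2] [180.   54.9 -91. ] [ 39.4  19.6 100.6 -26.1  84.8 -41.4] 7.737590270486857
```

View pics/sd10.png

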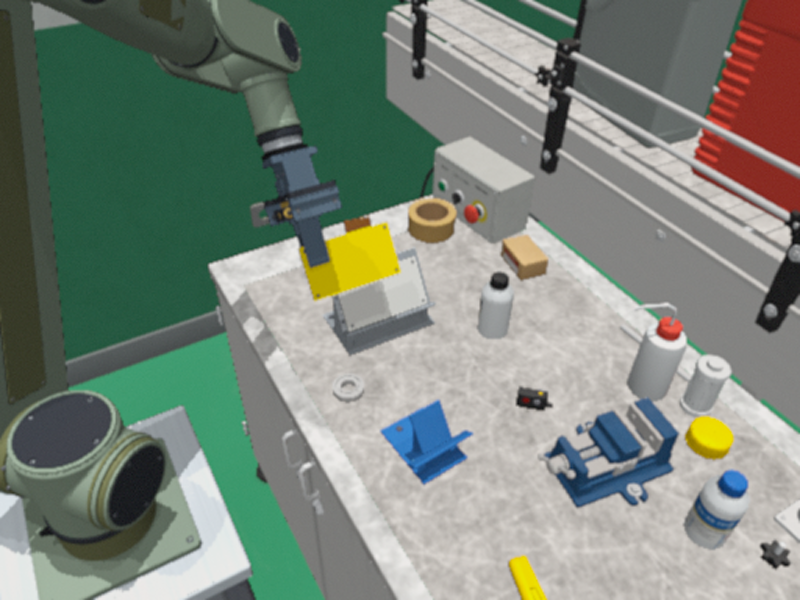

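```bash
python3 - <<'E'
from h import *
im=load('sd10')[0]; crop(im,180,130,90,75,8,'pics/sd10c.png')
im=load('tp10')[0]; crop(im,200,140,80,100,6,'pics/tp10c.png')
E
```

```text
(no output)
```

View pics/sd10c.png

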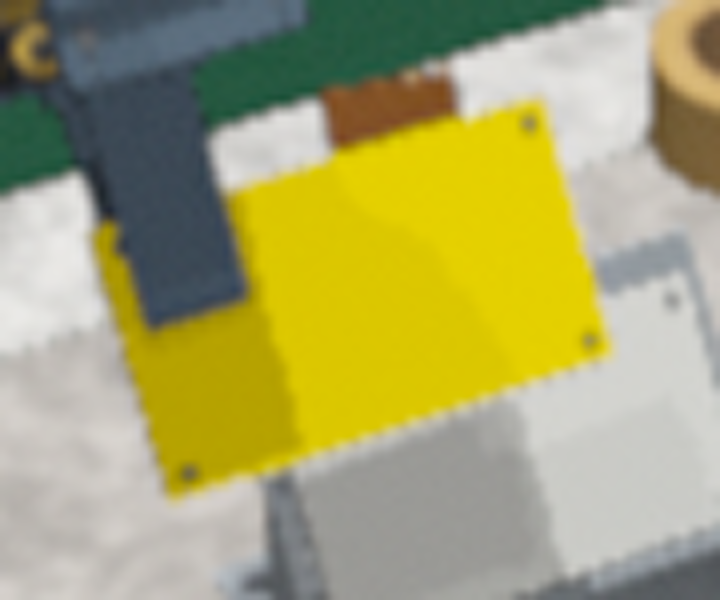

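View pics/tp10c.png

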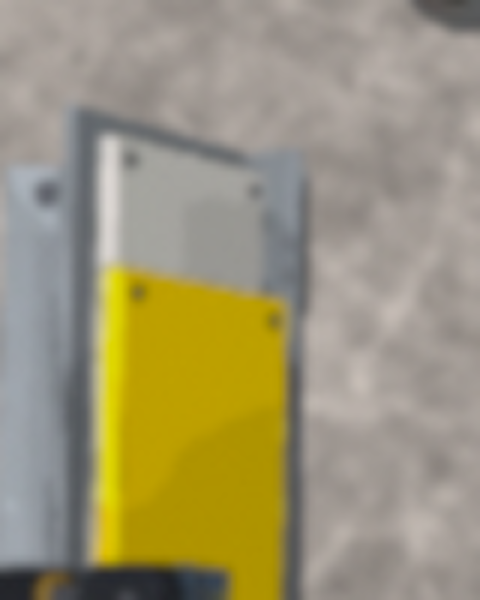

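```bash
python3 - <<'E'
from go import *
cam["side"]=load("sd10");cam["top"]=load("tp10")
s=env.state();tcp=np.array([411.6,162.5,191.2]);r=R.from_euler('xyz',[180,54.9,-91.0],degrees=True).as_matrix()
so=px((180,130,8),[(95,235),(545,98),(608,353),(172,498)]);to=px((200,140,6),[(125,272),(288,300)])
c=np.array([[45,80],[45,-80],[-45,-80],[-45,80.]])
def world(p,cs):
    a=p[2]; q=cs@np.array([[np.cos(a),np.sin(a)],[-np.sin(a),np.cos(a)]])+p[:2]   # u,y about tcp
    # tool: x=-u,y=Y,z=-n ; face n=+4+p3
    return tcp+np.c_[-q[:,0],q[:,1],np.full(len(q),-(4+p[3]))]@r.T
def res(p,parts=False):
    b=p[4:6];b2=p[6:8]
    e1=proj(world(p,c),*cam["side"][2:])+b-so; e2=proj(world(p,c[[1,2]]),*cam["top"][2:])+b2-to
    return np.r_[e1.ravel(),e2.ravel(),(p[3])/1.,b/.7,b2/.7]
f=least_squares(res,np.r_[-11,-55,0,np.zeros(5)],loss="soft_l1");p=f.x
print("du,dy",p[:2].round(1),"rot deg",np.degrees(p[2]).round(2),"n",p[3].round(1),"bias",p[4:].round(1),res(p)[:12].round(1))
E
```

```text
du,dy [-10.  -54.6] rot deg -0.13 n 0.1 bias [-0.1 -0.2  0.2  0. ] [-0.8 -0.4 -0.  -0.5  1.2  0.5 -0.   1.2 -0.5 -0.7  0.1  0.6]
```

```bash
cat >> go.py <<'E'
ST=np.array([453.9,-121.,79.2,np.radians(94.0)])
E
python3 -c "
from go import *
plan(pos(ST,65,54.7,50),orient(ST[3],0));where(ST)"
```

```text
t 14.68 at [411.6 162.5 191.1] target [ 399.6 -128.5  161.1] shift [ 1.92   0.07  -2.209] turn [-0.0113 -0.0003 -0.008 ] deg 5.0 q [ 39.  20. 101. -26.  85. -41.] F [ 0.6 -0.4 -1.1]
TCP in frame u,y,n 255.6 22.4 -169.9 F u,y,n [np.float64(-1.1), np.float64(-0.5), np.float64(-0.3)] t 14.68 q [ 39.  20. 101. -26.  85. -41.]
```

send_rows([
  [[0.15,0.01,-0.18,0,0,0],[0.35,0.02,-0.44,0,0,0],[0.6,0.02,-0.74,0,0,0]],
])

```text
time_s: 15.05
ee_pos: [408.3, 67.0, 184.5]
ee_rot: [180.0, 54.9, -90.9]
force: [0.4, -0.4, -1.5]
gripper_width: 7.9
```

send_rows([
  [[0.3,0.01,-0.37,0,0,0],[0.6,0.02,-0.74,0,0,0]],
])

```text
time_s: 15.3
ee_pos: [404.3, -28.7, 177.9]
ee_rot: [180.0, 54.9, -91.0]
force: [0.8, -0.6, -1.4]
gripper_width: 7.8
```

```bash
python3 -c "
from go import *
plan(pos(ST,65,54.7,50),orient(ST[3],0));where(ST)"
```

```text
t 15.3 at [404.3 -28.7 177.9] target [ 399.6 -128.5  161.1] shift [ 0.711  0.03  -0.721] turn [-0.0112 -0.0003 -0.0079] deg 4.9 q [ 20.  12. 115. -34.  72. -52.] F [ 0.8 -0.6 -1.4]
TCP in frame u,y,n 135.7 43.0 -21.7 F u,y,n [np.float64(-1.5), np.float64(-0.7), np.float64(-0.2)] t 15.3 q [ 20.  12. 115. -34.  72. -52.]
```

send_rows([
  [[0.3,0.015,-0.36,-0.005,0,-0.004],[0.6,0.03,-0.72,-0.011,0,-0.008],[0.71,0.03,-0.72,-0.011,0,-0.008],[0.71,0.03,-0.72,-0.011,0,-0.008],[0.71,0.03,-0.72,-0.011,0,-0.008]],
])

```text
time_s: 15.92
ee_pos: [400.8, -126.0, 161.7]
ee_rot: [-179.7, 55.0, -85.8]
force: [0.4, 0.8, -2.2]
gripper_width: 7.7
```

```bash
python3 snap.py sd11 side; python3 snap.py tp11 top; python3 -c "
from go import *
where(ST);plan(pos(ST,25,54.7,8),orient(ST[3],0))
im=load('sd11')[0]; crop(im,200,190,130,130,6,'pics/sd11c.png')
im=load('tp11')[0]; crop(im,290,170,100,100,6,'pics/tp11c.png')"
```

```text
15.925 [ 400.8 -126.   161.7] [-179.7   55.   -85.8] [  8.    8.8 121.5 -41.4  60.  -61.3] 7.722308883216007
15.975 [ 400.9 -125.9  161.9] [-179.7   54.9  -85.8] [  8.1   8.8 121.5 -41.4  60.  -61.3] 7.503407142381879
TCP in frame u,y,n 67.1 53.2 48.5 F u,y,n [np.float64(-1.2), np.float64(-0.3), np.float64(-1.5)] t 16.02 q [  8.   9. 121. -41.  60. -61.]
t 16.02 at [ 400.9 -125.9  161.9] target [ 398.8 -117.   104.3] shift [0.42  0.017 0.405] turn [-0.0003 -0.0001  0.0004] deg 0.2 q [  8.   9. 121. -41.  60. -61.] F [ 0.3  0.6 -1.8]
```

View pics/sd11c.png

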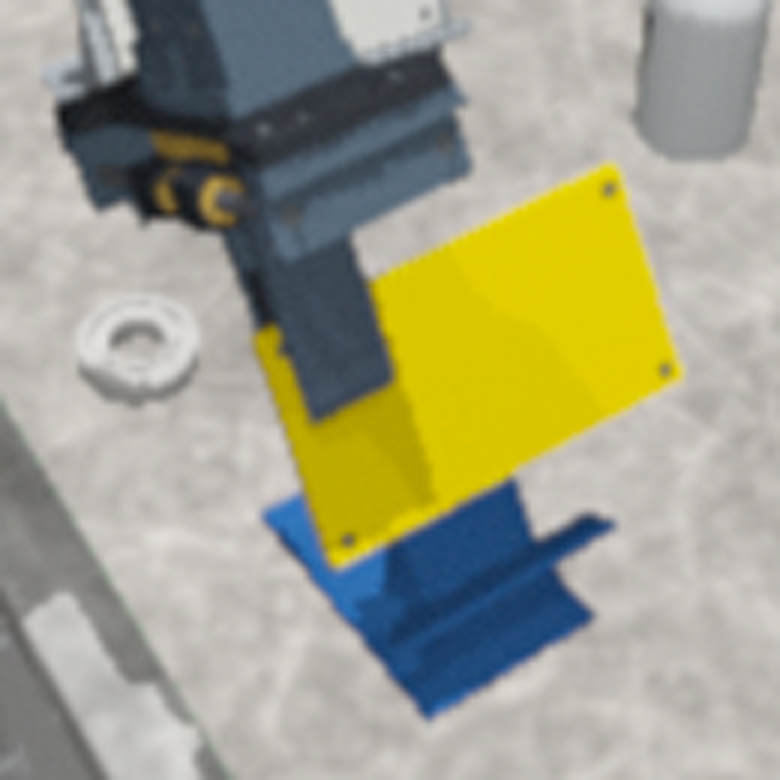

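View pics/tp11c.png

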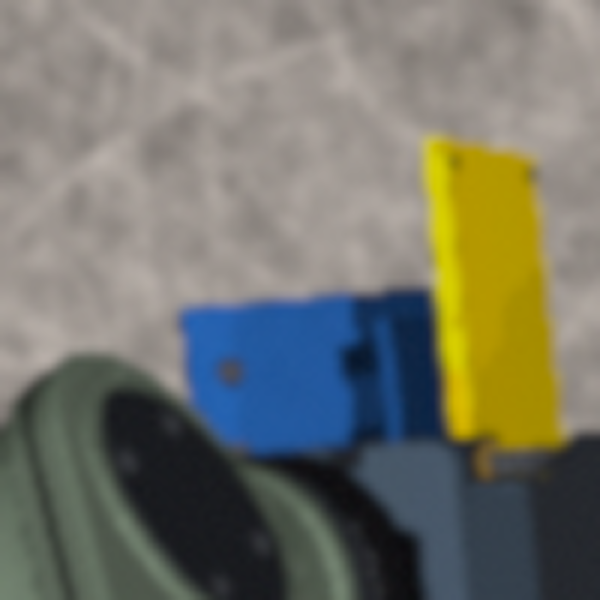

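send_rows([
  [[0.2,0.01,0.2,0,0,0],[0.42,0.017,0.405,0,0,0],[0.42,0.017,0.405,0,0,0],[0.42,0.017,0.405,0,0,0]],
])

```text
time_s: 16.52
ee_pos: [399.0, -117.6, 105.1]
ee_rot: [-179.6, 54.9, -85.7]
force: [0.1, 0.5, -1.4]
gripper_width: 7.8
```

```bash
python3 snap.py sd12 side; python3 -c "
from go import *
where(ST);plan(pos(ST,16,54.7,3),orient(ST[3],0))
im=load('sd12')[0]; crop(im,200,190,130,130,6,'pics/sd12c.png')"
```

```text
16.525 [ 399.  -117.6  105.1] [-179.6   54.9  -85.7] [  9.3  13.9 126.  -45.3  53.6 -52.5] 7.827577154547334
TCP in frame u,y,n 25.5 54.4 9.2 F u,y,n [np.float64(-1.3), np.float64(-0.5), np.float64(-0.4)] t 16.57 q [  9.  14. 126. -45.  54. -52.]
t 16.57 at [ 399.1 -117.7  105.3] target [ 398.9 -118.1   94. ] shift [0.094 0.003 0.062] turn [-0.0006 -0.0002  0.0006] deg 0.3 q [  9.  14. 126. -45.  54. -52.] F [ 0.5 -0.4 -1.3]
```

View pics/sd12c.png

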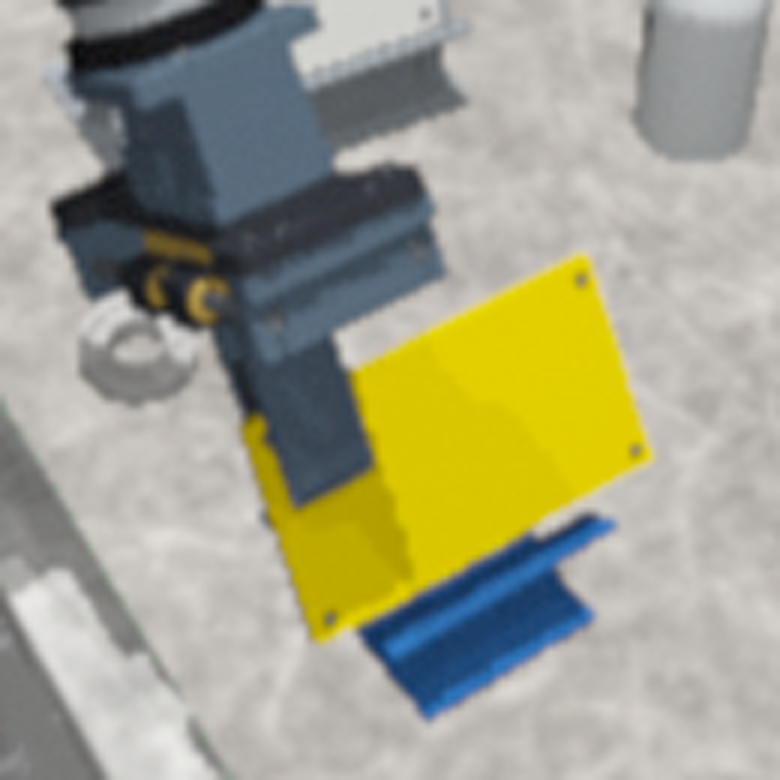

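send_rows([
  [[0.05,0.003,0.03,0,0,0],[0.094,0.003,0.062,0,0,0],[0.094,0.003,0.062,0,0,0],[0.094,0.003,0.062,0,0,0]],
])

```text
time_s: 17.08
ee_pos: [397.8, -118.4, 93.0]
ee_rot: [-179.7, 54.9, -85.9]
force: [-0.2, 0.6, -2.1]
gripper_width: 7.9
```

send_rows([
  [[0.02,0,0,0,0,0],[0.025,0,0,0,0,0],[0.025,0,0,0,0,0]],
])

```text
time_s: 17.45
ee_pos: [397.9, -119.8, 90.9]
ee_rot: [-179.7, 54.9, -85.9]
force: [0.1, -0.4, -0.9]
gripper_width: 7.7
```

```bash
python3 snap.py sd13 side; python3 -c "
from go import *
where(ST)
im=load('sd13')[0]; crop(im,220,220,100,100,8,'pics/sd13c.png')"
```

```text
17.45 [ 397.9 -119.8   90.9] [-179.7   54.9  -85.9] [  9.   15.3 127.1 -46.7  51.8 -50.5] 7.724775029680021
TCP in frame u,y,n 12.6 55.8 2.5 F u,y,n [np.float64(-1.4), np.float64(-0.7), np.float64(-1.8)] t 17.5 q [  9.  15. 127. -47.  52. -50.]
```

View pics/sd13c.png

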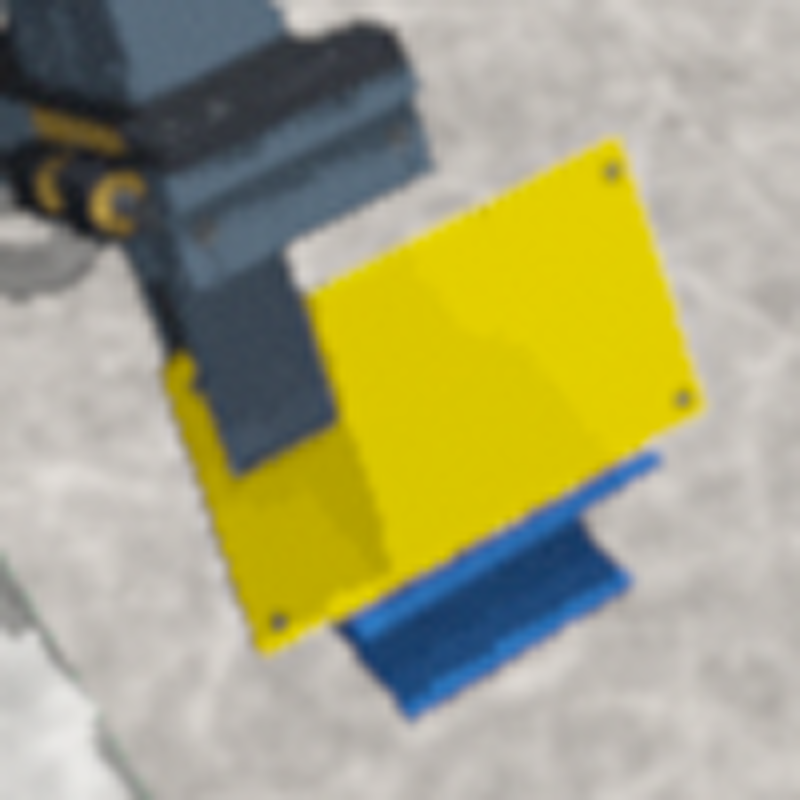

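```bash
cat > ov.py <<'E'
import sys
from go import *
def overlay(name,crp,polys,out):
    im,d,m,T=load(name);u0,v0,ww,hh,s=crp
    v=cv2.resize(np.ascontiguousarray(im[v0:v0+hh,u0:u0+ww,::-1]),None,fx=s,fy=s,interpolation=cv2.INTER_CUBIC)
    for P,c in polys:
        q=(proj(P,m,T)-[u0,v0]+.5)*s-.5; cv2.polylines(v,[q.round().astype(int)],True,c,1)
    cv2.imwrite(out,v)
def plate(p,du=0,dy=0,dn=0): return w(p,np.array([loc(45+du,80+dy,4+dn),loc(45+du,-80+dy,4+dn),loc(-45+du,-80+dy,4+dn),loc(-45+du,80+dy,4+dn)]))
def stand(p):
    f=lambda l:w(p,np.array([loc(*a) for a in l]))
    return [f([(20,28,-4),(20,-28,-4),(-45,-28,-4),(-45,28,-4)]),f([(-45,55,-4),(-45,55,12),(-45,-55,12),(-45,-55,-4)])]
E
python3 - <<'E'
from ov import *
pol=[(plate(ST,1.6,1.1,2.5),(0,0,255))]+[(a,(255,255,255)) for a in stand(ST)]
overlay("sd13",(220,220,100,100,8),pol,"pics/ov13.png")
overlay("side0",(220,220,100,100,8),[(a,(0,0,255)) for a in stand(ST)],"pics/ov0.png")
overlay("top0",(310,190,90,90,8),[(a,(0,0,255)) for a in stand(ST)],"pics/ov0t.png")
E
```

```text
(no output)
```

View pics/ov13.png

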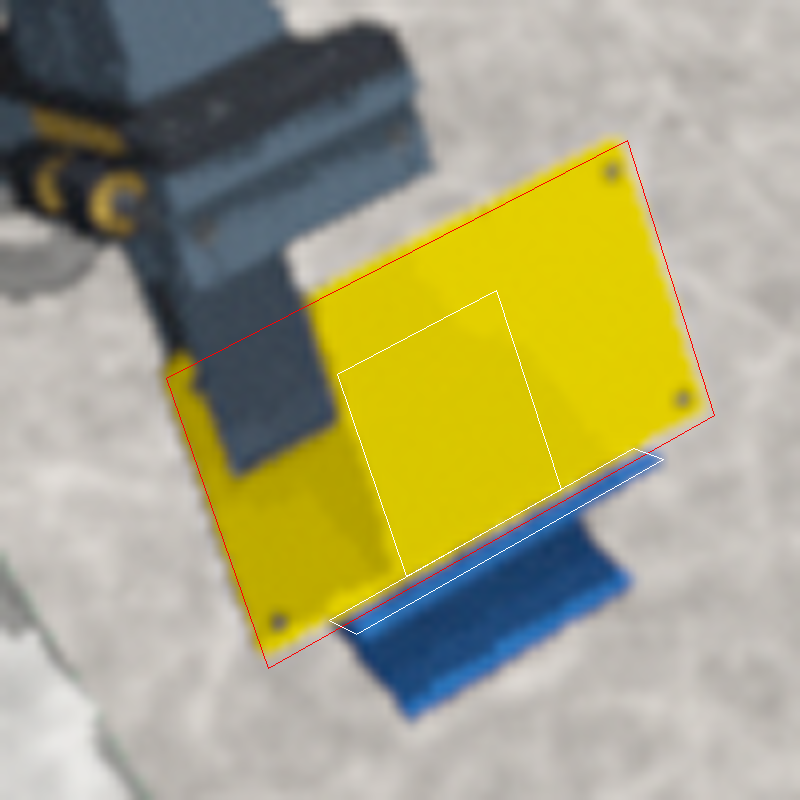

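View pics/ov0.png

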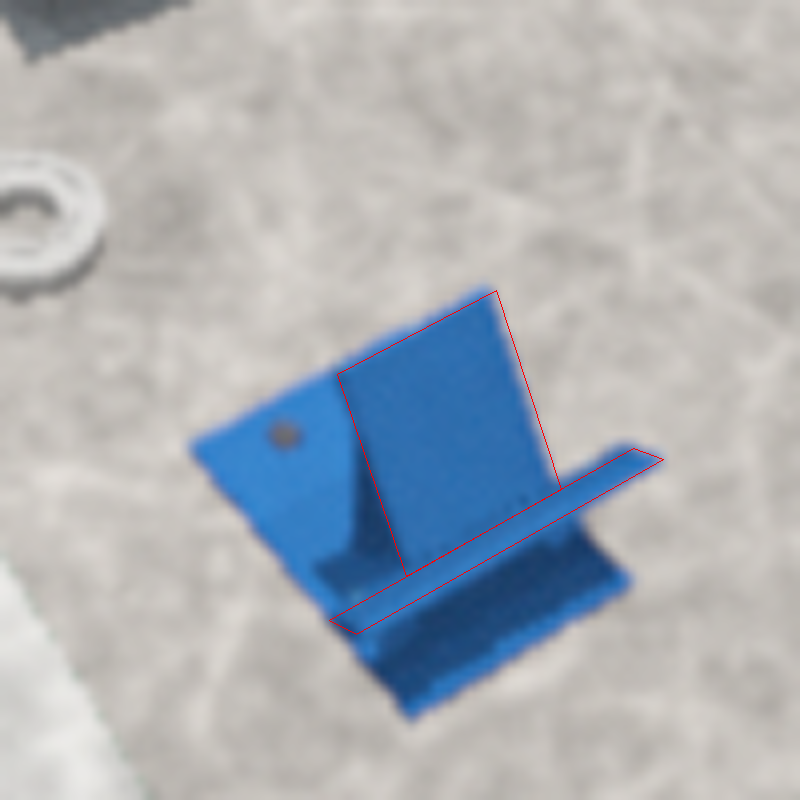

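View pics/ov0t.png

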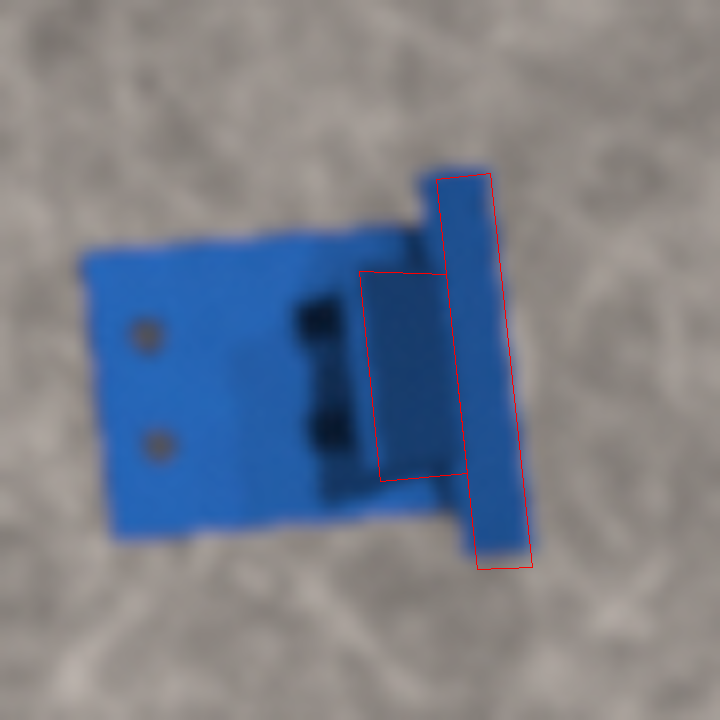

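```bash
python3 snap.py w13; python3 snap.py tp13 top; python3 -c "
from ov import *
im=load('side0')[0]; crop(im,255,285,50,45,16,'pics/z0.png')
im=load('sd13')[0]; crop(im,245,270,65,45,12,'pics/z13.png')
im=load('tp13')[0]; crop(im,330,190,60,75,8,'pics/t13.png')"
```

```text
17.5 [ 397.9 -119.8   91. ] [-179.7   54.9  -85.9] [  9.   15.3 127.1 -46.7  51.8 -50.5] 7.671719469814565
17.55 [ 397.9 -119.7   91. ] [-179.7   54.9  -85.9] [  9.   15.3 127.1 -46.7  51.8 -50.5] 8.223170877633352
```

View pics/z0.png

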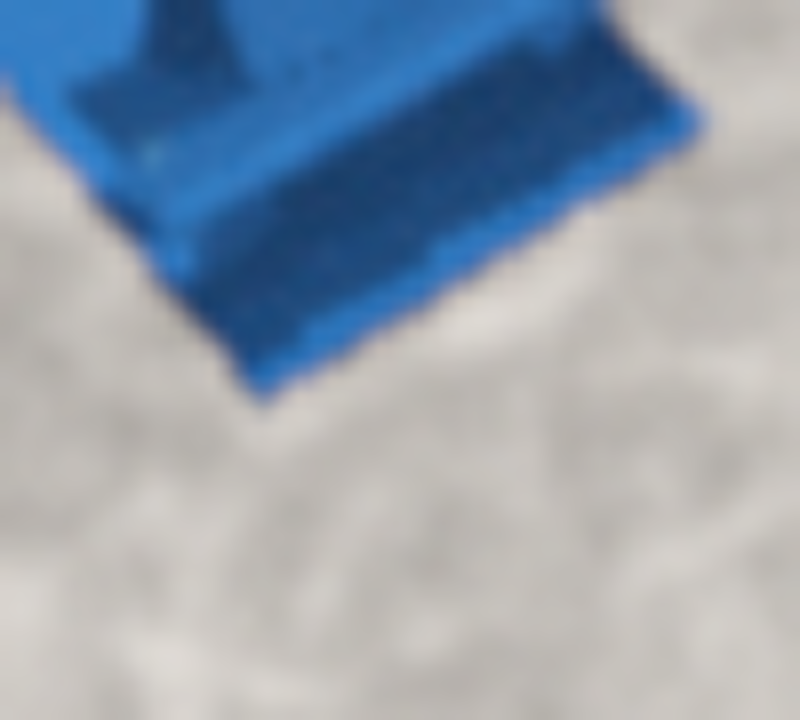

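View pics/z13.png

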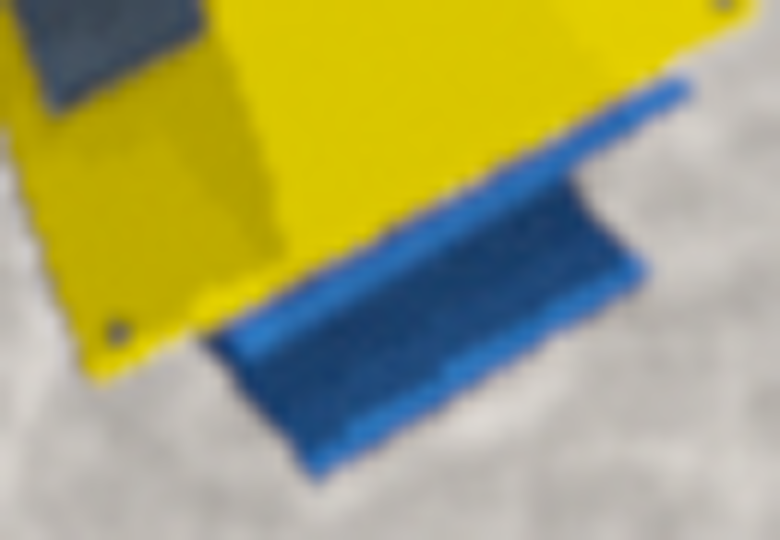

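View pics/t13.png

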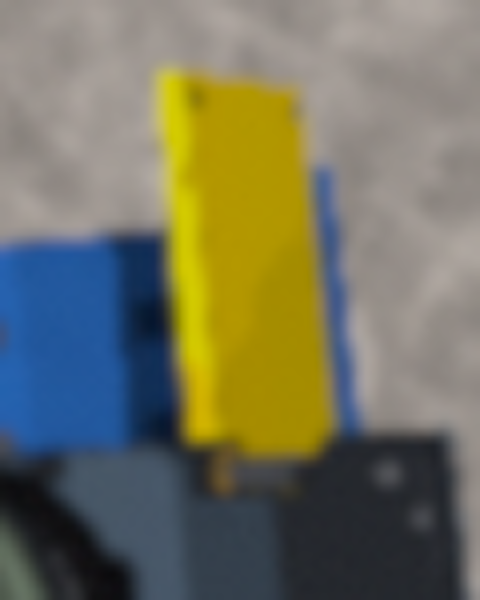

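View pics/w13.png

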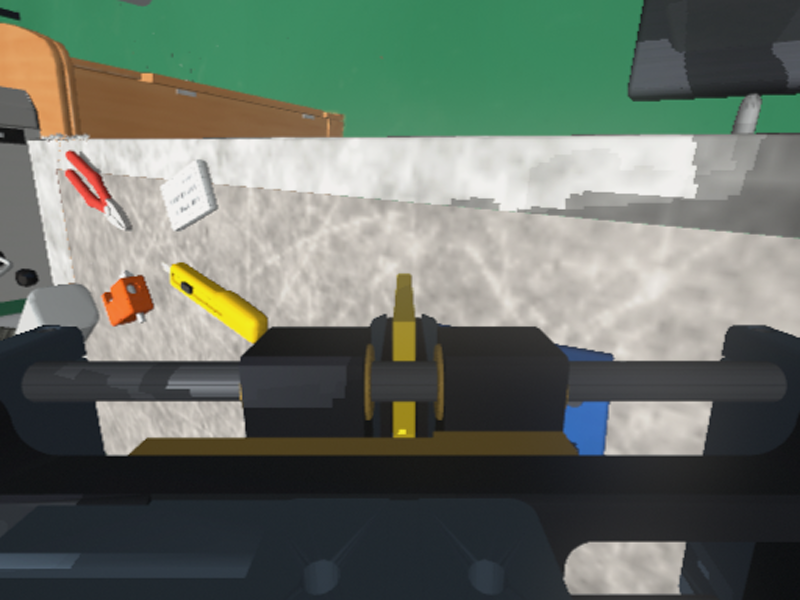

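```bash
python3 - <<'E'
from ov import *
cam["s"]=load("sd13");cam["t"]=load("tp13");cam["t0"]=load("top0");cam["w"]=load("w2")
# along-ledge position estimates (in ST frame y) of features per camera: solve y s.t. projection best matches along Y image direction
def yest(k,a,c,P):
    m,T=cam[k][2:]
    f=lambda y:(proj(w(ST,loc(a,y[0],c)[None]),m,T)[0]-P)
    s=least_squares(lambda y:f(y),[0.]);r=f(s.x);return s.x[0].round(1),np.hypot(*r).round(2)
A=px((245,270,12),[(690,85),(235,348),(750,12),(95,380)])
print("side ledge far (-55)",yest("s",-45,12,A[0]),"near(55)",yest("s",-45,12,A[1]))
print("side plate far",yest("s",-43.4,6.5,A[2]),"near",yest("s",-43.4,6.5,A[3]))
B=px((220,220,8),[(175,353),(618,138)]); print("side plate top near",yest("s",46.6,6.5,B[0]),"far",yest("s",46.6,6.5,B[1]))
S0=px((220,220,8),[(338,374),(490,290),(558,490),(403,572)]);print("side back",[yest("side",a,-4,p) for a,p in zip((20,20,-45,-45),S0)])
t=px((330,190,8),[(190,75),(302,85),(322,168)]);print("top plate far",yest("t",46.6,6.5,t[0]),yest("t",-43.4,6.5,t[1]),"ledge far",yest("t",-45,12,t[2]))
t0=px((310,200,8),[(490,90),(532,470),(362,188),(380,388)]);print("top0 ledge far/near",yest("t0",-51,12,t0[0]),yest("t0",-51,12,t0[1]),"back far/near",yest("t0",20,-4,t0[2]),yest("t0",20,-4,t0[3]))
o=px((215,62,7),[(414,178),(442,600),(173,238),(207,598),(62,55),(120,772)])
print("wrist",[yest("w",a,c,p) for (a,c),p in zip([(20,-4),(20,-4),(-45,-4),(-45,-4),(-45,12),(-45,12)],o)])
E
```

```text
side ledge far (-55) (np.float64(-54.4), np.float64(0.53)) near(55) (np.float64(54.6), np.float64(0.21))
side plate far (np.float64(-75.8), np.float64(1.68)) near (np.float64(80.2), np.float64(1.87))
side plate top near (np.float64(75.5), np.float64(2.28)) far (np.float64(-76.6), np.float64(0.79))
side back [(np.float64(27.9), np.float64(0.05)), (np.float64(-26.4), np.float64(0.36)), (np.float64(-26.9), np.float64(0.09)), (np.float64(28.3), np.float64(0.68))]
top plate far (np.float64(-78.0), np.float64(1.43)) (np.float64(-80.5), np.float64(0.26)) ledge far (np.float64(-56.6), np.float64(0.96))
top0 ledge far/near (np.float64(-56.2), np.float64(0.9)) (np.float64(50.6), np.float64(0.74)) back far/near (np.float64(-28.7), np.float64(0.45)) (np.float64(24.6), np.float64(0.17))
wrist [(np.float64(27.4), np.float64(1.86)), (np.float64(-26.3), np.float64(0.78)), (np.float64(27.8), np.float64(0.94)), (np.float64(-27.9), np.float64(1.7)), (np.float64(53.5), np.float64(0.4)), (np.float64(-54.0), np.float64(0.55))]
```

send_rows([
  [[0,-0.013,0,0,0,0],[0.02,-0.013,0,0,0,0],[0.02,-0.013,0,0,0,0]],
])

```text
time_s: 17.98
ee_pos: [399.6, -120.7, 89.4]
ee_rot: [-179.7, 54.9, -85.8]
force: [-1.5, 1.2, -0.0]
gripper_width: 8.1
```

```bash
python3 -c "
from go import *
where(ST)"
```

```text
TCP in frame u,y,n 10.7 54.1 2.5 F u,y,n [np.float64(0.8), np.float64(1.4), np.float64(-1.1)] t 17.98 q [  9.  16. 127. -47.  52. -50.]
```

send_rows([
  [[0.01,0,0,0,0,0],[0.015,0,0,0,0,0],[0.015,0,0,0,0,0]],
])

```text
time_s: 18.35
ee_pos: [399.4, -121.3, 88.6]
ee_rot: [-179.6, 54.9, -85.8]
force: [-3.5, 6.6, 8.2]
gripper_width: 8.1
```

```bash
python3 -c "
from go import *
where(ST)"
```

```text
TCP in frame u,y,n 9.7 54.4 2.5 F u,y,n [np.float64(10.6), np.float64(3.0), np.float64(-0.9)] t 18.35 q [  9.  16. 127. -47.  51. -50.]
```

send_rows([
  [[-0.009,0,0,0,0,0],[-0.009,0,0.015,0,0,0],[-0.009,0,0.02,0,0,0],[-0.009,0,0.02,0,0,0]],
])

```text
time_s: 18.85
ee_pos: [399.2, -119.5, 87.6]
ee_rot: [-179.7, 54.9, -85.9]
force: [-0.1, -0.3, -0.6]
gripper_width: 7.8
```

```bash
python3 snap.py sd14 side; python3 -c "
from ov import *
where(ST)
im=load('sd14')[0]; crop(im,230,230,85,75,9,'pics/sd14c.png')"
```

```text
18.85 [ 399.2 -119.5   87.6] [-179.7   54.9  -85.9] [  9.   15.7 127.1 -47.   51.5 -50. ] 7.782905166399245
TCP in frame u,y,n 9.9 54.4 0.5 F u,y,n [np.float64(-0.7), np.float64(-0.2), np.float64(-0.1)] t 18.9 q [  9.  16. 127. -47.  51. -50.]
```

View pics/sd14c.png

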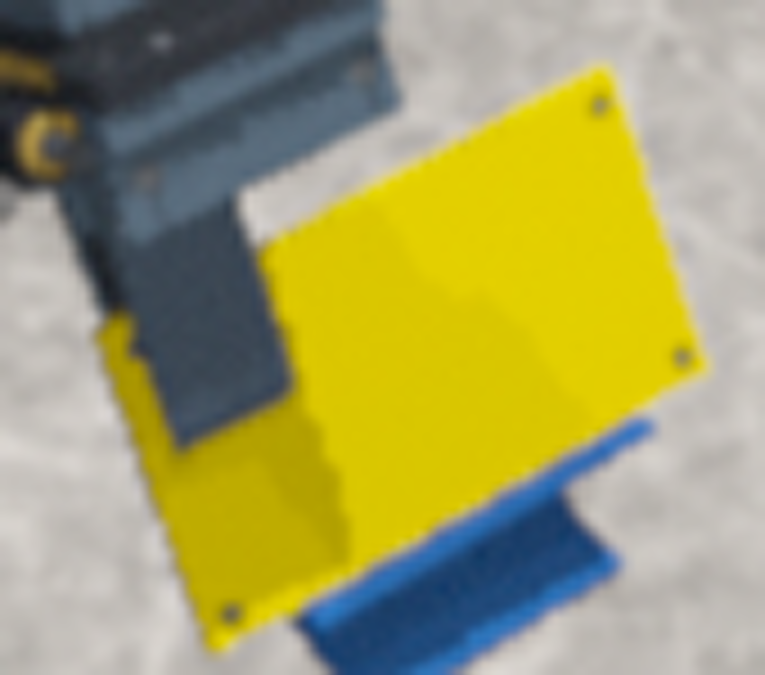

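```bash
python3 snap.py tp14 top; python3 - <<'E'
from ov import *
cam["s"]=load("sd14")
def yest(k,a,c,P):
    m,T=cam[k][2:]
    f=lambda y:(proj(w(ST,loc(a,y[0],c)[None]),m,T)[0]-P)
    s=least_squares(lambda y:f(y),[0.]);r=f(s.x);return s.x[0].round(1),r.round(2)
A=px((230,230,9),[(652,425),(303,622),(706,368),(212,652),(607,65),(100,330)])
print("ledge",yest("s",-45,12,A[0]),yest("s",-45,12,A[1]))
print("plate bottom far/near",yest("s",-45,4.5,A[2]),yest("s",-45,4.5,A[3]),"top",yest("s",45,4.5,A[4]),yest("s",45,4.5,A[5]))
im=load('tp14')[0]; crop(im,330,190,60,75,8,'pics/t14.png')
im=load('sd14')[0]; crop(im,245,280,30,30,24,'pics/z14n.png');crop(im,290,260,25,25,24,'pics/z14f.png')
E
```

```text
18.9 [ 399.3 -119.5   87.6] [-179.7   54.9  -85.9] [  9.   15.7 127.1 -47.   51.5 -50. ] 7.879757225241476
ledge (np.float64(-54.1), array([0.21, 0.36])) (np.float64(56.6), array([0.27, 0.48]))
plate bottom far/near (np.float64(-79.4), array([0.75, 1.33])) (np.float64(79.0), array([0.55, 0.97])) top (np.float64(-78.4), array([0.49, 0.95])) (np.float64(78.9), array([0.34, 0.66]))
```

View pics/z14n.png

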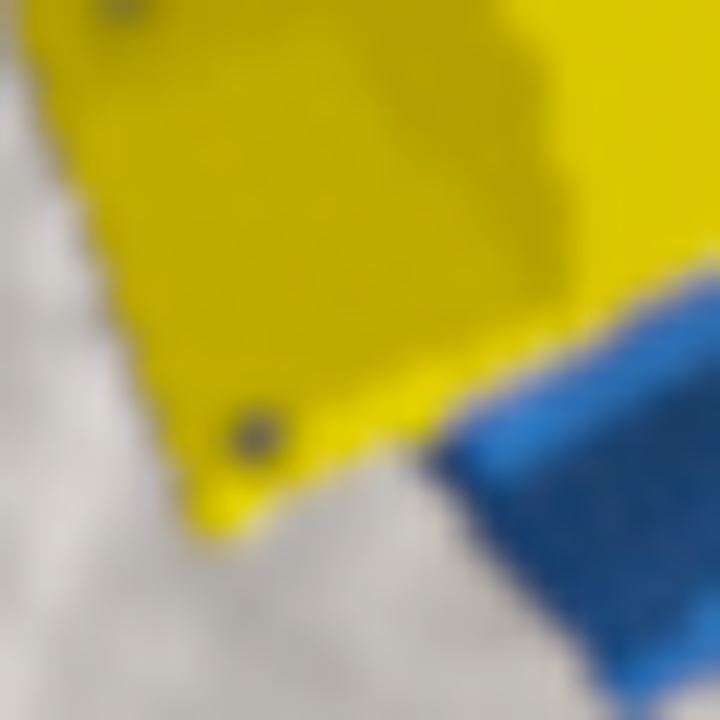

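View pics/z14f.png

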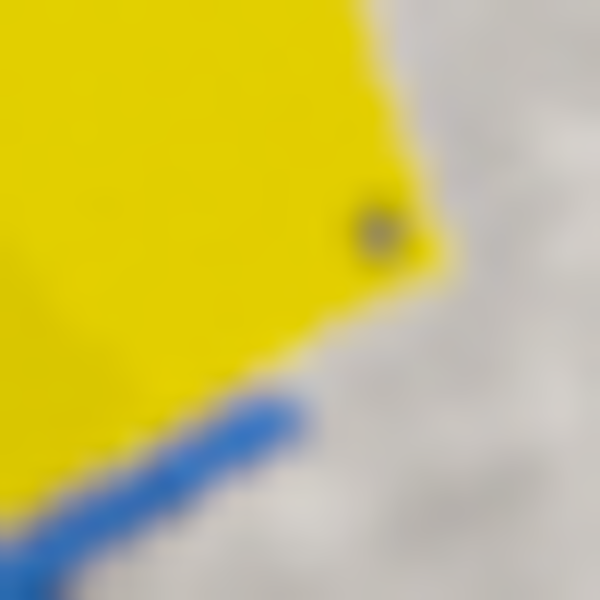

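send_rows([
  [[0,0,0.01,0,0,0],[0,0,0.015,0,0,0],[0,0,0.015,0,0,0]],
])

```text
time_s: 19.32
ee_pos: [399.1, -118.6, 87.1]
ee_rot: [-179.8, 54.9, -85.9]
force: [0.0, -3.0, 0.4]
gripper_width: 8.1
```

```bash
python3 -c "
from go import *
where(ST)"
```

```text
TCP in frame u,y,n 10.0 54.5 -0.6 F u,y,n [np.float64(-1.4), np.float64(0.2), np.float64(2.7)] t 19.32 q [  9.  16. 127. -47.  52. -50.]
```

send_rows([
  [[0,0,0.01,0,0,0],[0,0,0.015,0,0,0],[0,0,0.015,0,0,0]],
])

```text
time_s: 19.7
ee_pos: [399.1, -118.5, 87.0]
ee_rot: [-179.8, 54.7, -85.9]
force: [2.2, -7.6, 2.6]
gripper_width: 8.0
```

```bash
python3 -c "
from go import *
where(ST)"
```

```text
TCP in frame u,y,n 10.0 54.5 -0.6 F u,y,n [np.float64(-2.3), np.float64(-1.6), np.float64(7.9)] t 19.7 q [  9.  16. 127. -47.  52. -50.]
```

send_rows([
  [[0,0,-0.012,0,0,0],[0.006,0,-0.012,0,0,0],[0.006,0,-0.012,0,0,0]],
])

```text
time_s: 20.08
ee_pos: [399.0, -118.7, 86.8]
ee_rot: [-179.7, 54.9, -85.9]
force: [-1.4, -2.0, 7.4]
gripper_width: 7.8
```

```bash
python3 -c "
from go import *
where(ST)"
```

```text
TCP in frame u,y,n 9.8 54.6 -0.6 F u,y,n [np.float64(5.0), np.float64(1.6), np.float64(5.8)] t 20.07 q [  9.  16. 127. -47.  51. -50.]
```

send_rows([
  [[0,0,0,0,0,0],[0,0,0,0,0,0],[0,0,0,0,0,0],[0,0,0,0,0,0]],
], jaw=0.6)

```text
time_s: 20.58
ee_pos: [399.1, -118.3, 86.0]
ee_rot: [-179.7, 55.0, -85.9]
force: [-0.1, -0.1, -0.3]
gripper_width: 18.2
```

```bash
python3 snap.py sd15 side;python3 snap.py w15; python3 snap.py tp15 top; python3 -c "
from ov import *
where(ST)
im=load('sd15')[0]; crop(im,230,230,85,75,9,'pics/sd15c.png')
im=load('w15')[0]; crop(im,200,150,120,80,6,'pics/w15c.png')"
```

```text
20.575 [ 399.1 -118.3   86. ] [-179.7   55.   -85.9] [  9.2  15.9 127.2 -47.1  51.4 -49.7] 18.23355645265194
20.625 [ 399.1 -118.3   86. ] [-179.7   55.   -85.9] [  9.2  15.9 127.2 -47.1  51.4 -49.7] 18.11173008760918
20.675 [ 399.1 -118.3   86. ] [-179.7   54.9  -85.9] [  9.2  15.9 127.2 -47.1  51.4 -49.7] 18.18767134094945
TCP in frame u,y,n 9.4 54.5 -1.4 F u,y,n [np.float64(-0.1), np.float64(0.9), np.float64(0.3)] t 20.73 q [  9.  16. 127. -47.  51. -50.]
```

View pics/sd15c.png

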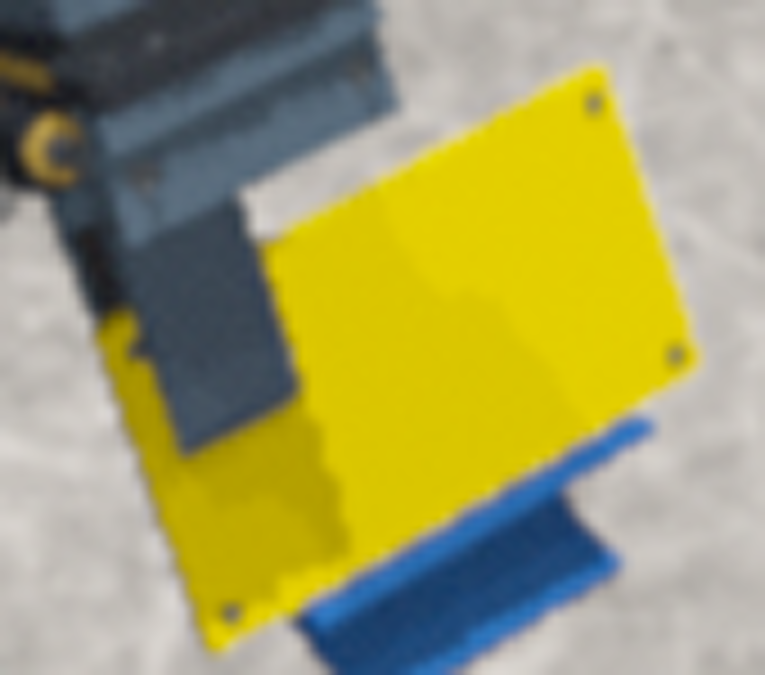

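View pics/w15c.png

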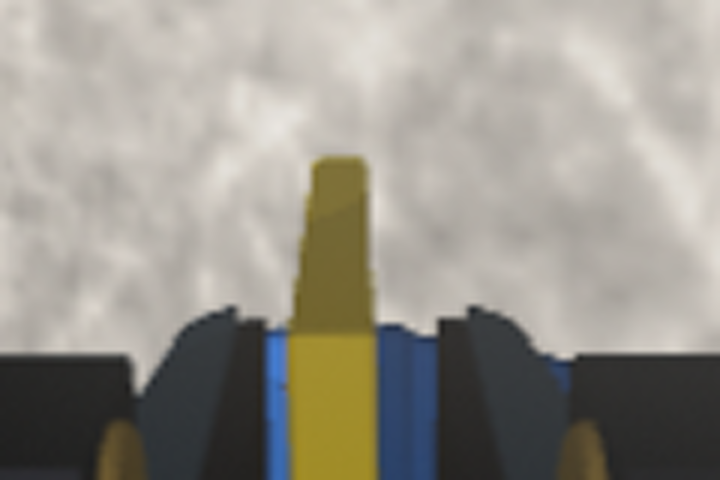

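send_rows([
  [[0,0,0,0,0,0],[0,0,0,0,0,0],[0,0,0,0,0,0],[-0.1,0,0,0,0,0],[-0.3,0,0,0,0,0],[-0.6,0,0,0,0,0],[-0.95,0,0,0,0,0],[-0.95,0,0,0,0,0]],
], jaw=0.3)

```text
time_s: 21.72
ee_pos: [396.7, -62.5, 165.7]
ee_rot: [-179.2, 55.0, -85.3]
force: [-0.3, 0.3, 0.5]
gripper_width: 32.1
```

send_rows([
  [[-0.5,0,0.3,0,0,0],[-0.9,0,0.6,0,0,0],[-0.9,0,0.9,0,0,0],[-0.9,0,0.9,0,0,0]],
])

```text
time_s: 22.22
ee_pos: [386.0, 61.6, 184.7]
ee_rot: [180.0, 54.9, -86.0]
force: [0.9, -0.6, 0.0]
gripper_width: 32.0
```

```bash
python3 snap.py sd16 side;python3 snap.py tp16 top;python3 snap.py w16; python3 -c "
from ov import *
im=load('sd16')[0]; crop(im,230,230,85,75,9,'pics/sd16c.png')
im=load('tp16')[0]; crop(im,310,170,90,100,6,'pics/tp16c.png')"
```

```text
22.225 [386.   61.6 184.7] [180.   54.9 -86. ] [ 32.9  12.1 112.9 -31.3  76.  -47.7] 31.968535781510244
22.275 [386.   60.7 185.2] [-180.    54.8  -86. ] [ 32.8  12.  112.9 -31.3  76.1 -47.7] 31.767602539321842
22.325 [386.1  60.2 185.6] [-179.9   54.8  -86. ] [ 32.7  12.  112.9 -31.4  76.1 -47.7] 32.19408546285253
```

View pics/sd16c.png

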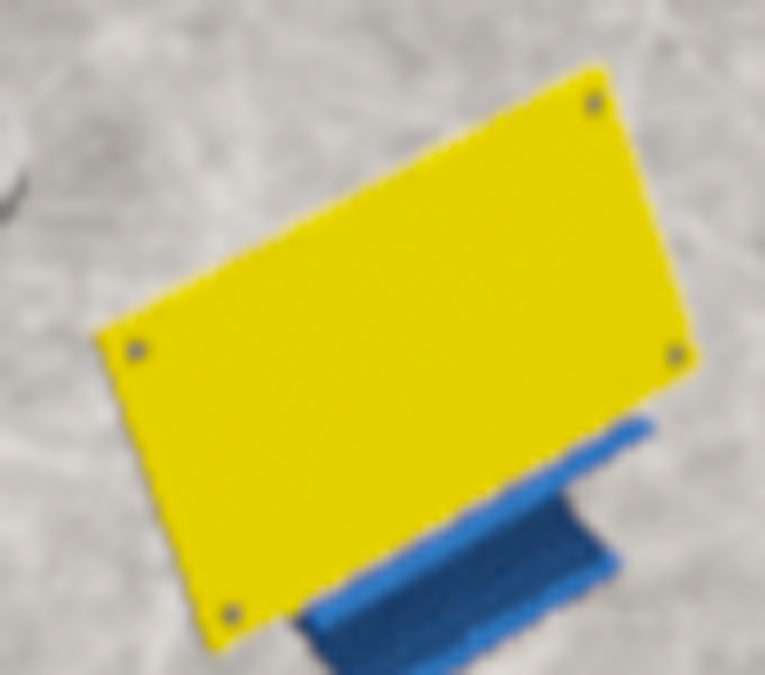

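View pics/tp16c.png

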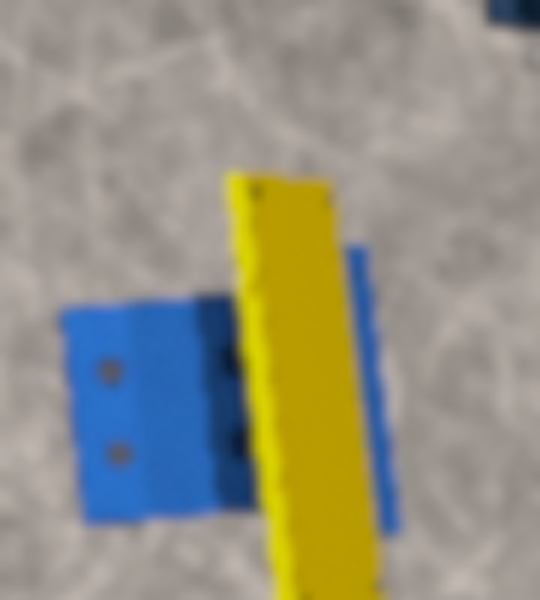

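View pics/sd16.png

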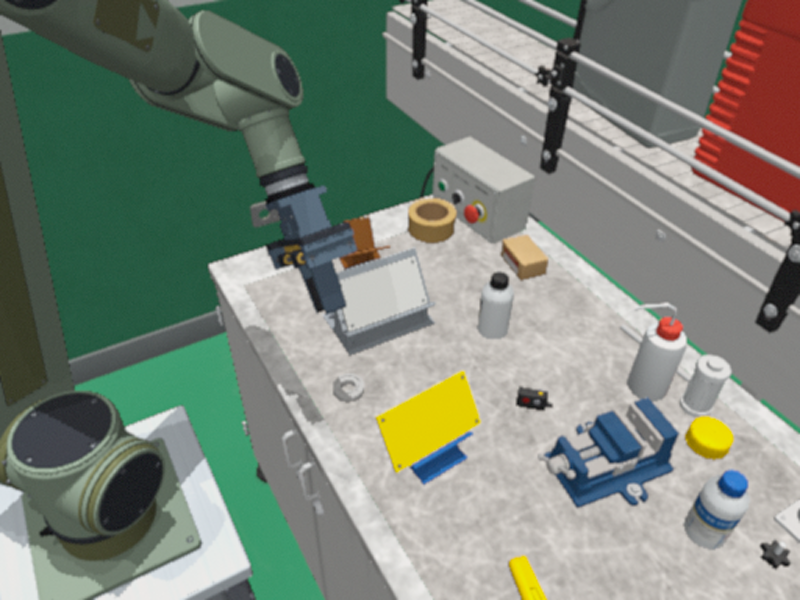

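View pics/w16.png

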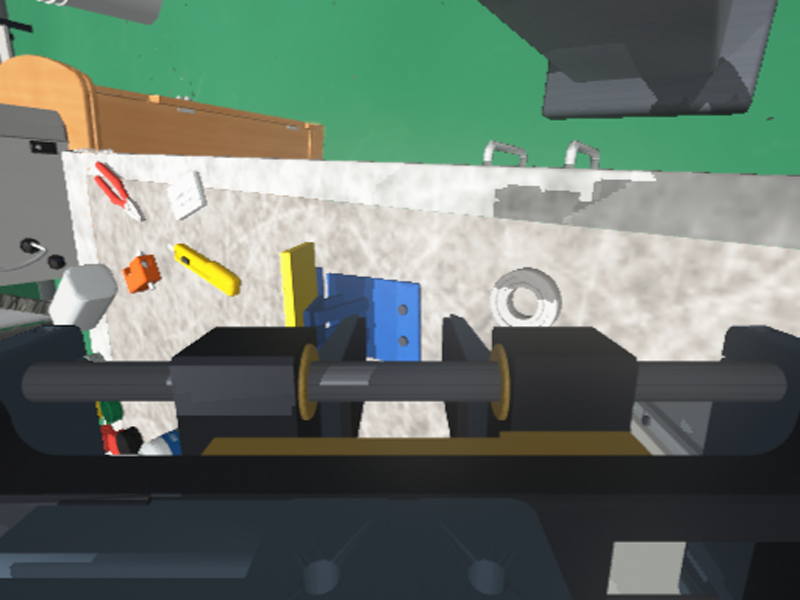

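```bash
python3 -c "
from ov import *
im=load('tp16')[0]; crop(im,335,190,50,95,8,'pics/tp16d.png')"
```

```text
(no output)
```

View pics/tp16d.png

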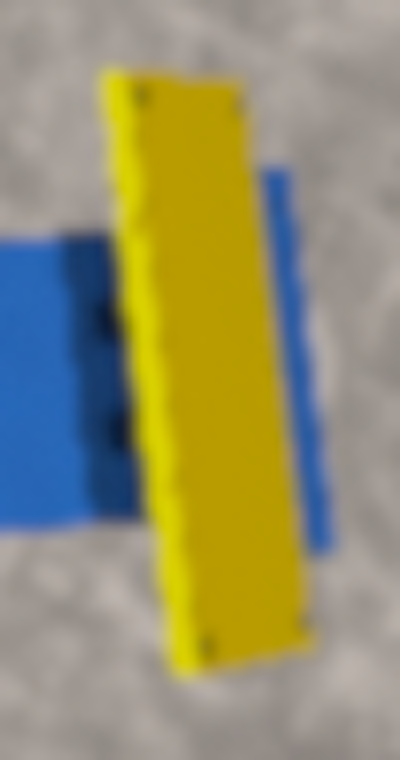

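```bash
python3 - <<'E'
from ov import *
cam["s"]=load("sd16");cam["t"]=load("tp16")
def yest(k,a,c,P):
    m,T=cam[k][2:]
    f=lambda y:(proj(w(ST,loc(a,y[0],c)[None]),m,T)[0]-P)
    s=least_squares(lambda y:f(y),[0.]);r=f(s.x);return float(s.x[0].round(1)),r.round(2).tolist()
A=px((230,230,9),[(652,425),(303,622),(700,366),(215,655),(603,65),(95,335)])
print("side ledge",yest("s",-45,12,A[0]),yest("s",-45,12,A[1]))
print("side plate bottom far/near",yest("s",-45,4,A[2]),yest("s",-45,4,A[3]),"top",yest("s",45,4,A[4]),yest("s",45,4,A[5]))
t=px((335,190,8),[(290,165),(332,552),(245,80),(313,645),(131,78),(198,670)])
print("top ledge",yest("t",-51,12,t[0]),yest("t",-51,12,t[1]),"plate bottom",yest("t",-45,4,t[2]),yest("t",-45,4,t[3]),"top",yest("t",45,4,t[4]),yest("t",45,4,t[5]))
pl=np.array([loc(45,80,4),loc(45,-80,4),loc(-45,-80,4),loc(-45,80,4)])
cam["side"]=cam["s"];cam["top"]=cam["t"]
q=solve([("side",pl,A[[5,4,2,3]]),("top",pl,t[[5,4,2,3]])],ST.copy()); d=(q[:3]-ST[:3])@Rz(ST[3]); print("plate-seat u,y,n",(d@u).round(1),d[1].round(1),(d@n).round(1))
# depth residual of the face
for k in("s","t"):
    im,dd,m,T=cam[k];a=(cloud(dd,m,T).reshape(-1,3)-ST[:3])@Rz(ST[3]);g=(abs(a@u)<35)&(abs(a[:,1])<70)&(abs(a@n)<15)
    B=np.c_[a[g]@u,a[g][:,1],np.ones(g.sum())];co=np.linalg.lstsq(B,a[g]@n,rcond=None)[0];print(k,"face n",co[2].round(1),"tilt deg",np.degrees(co[:2]).round(2))
E
```

```text
side ledge (-54.1, [0.21, 0.36]) (56.6, [0.27, 0.48])
side plate bottom far/near (-78.4, [0.96, 1.7]) (78.5, [0.28, 0.49]) top (-77.6, [0.55, 1.06]) (80.5, [0.19, 0.37])
top ledge (-57.6, [0.83, -0.09]) (51.1, [0.77, -0.08]) plate bottom (-82.6, [0.97, -0.1]) (76.2, [-0.05, 0.0]) top (-77.9, [0.13, -0.01]) (76.2, [-0.74, 0.07])
side [[0.4, -0.0], [0.7, -0.4], [1.1, 0.1], [0.2, 0.3]]
top [[-0.4, 1.9], [-1.2, -1.0], [-0.1, 0.6], [0.3, 1.2]]
p [ 454.3 -119.6   80.3] yaw 95.08
plate-seat u,y,n 1.7 -0.5 -0.5
s face n 2.2 tilt deg [0.01 0.88]
t face n 4.6 tilt deg [0.01 0.75]
```

```bash
python3 - <<'E'
from ov import *
S2=ST.copy();S2[3]=np.radians(94.8)
overlay("sd16",(248,255,65,52,12),[(plate(S2),(0,0,255))]+[(a,(255,255,255)) for a in stand(S2)],"pics/o16.png")
im=load('sd16')[0]; crop(im,248,255,65,52,12,"pics/o16n.png")
# in-plane rotation fit
cam["s"]=load("sd16")
A=px((230,230,9),[(95,335),(603,65),(700,366),(215,655)])
c=np.array([[45,80],[45,-80],[-45,-80],[-45,80.]])
def f(p):
    a=p[2];q=c@np.array([[np.cos(a),np.sin(a)],[-np.sin(a),np.cos(a)]])+p[:2]
    return (proj(w(S2,np.array([loc(x,y,4) for x,y in q])),*cam["s"][2:])-A).ravel()
s=least_squares(f,[0,0,0.]);print(s.x[:2].round(1),np.degrees(s.x[2]).round(2),s.fun.round(1))
E
```

```text
[2.6 1. ] 0.21 [-0.3 -0.   0.2 -0.5  0.7  0.1 -0.5  0.4]
```

View pics/o16.png

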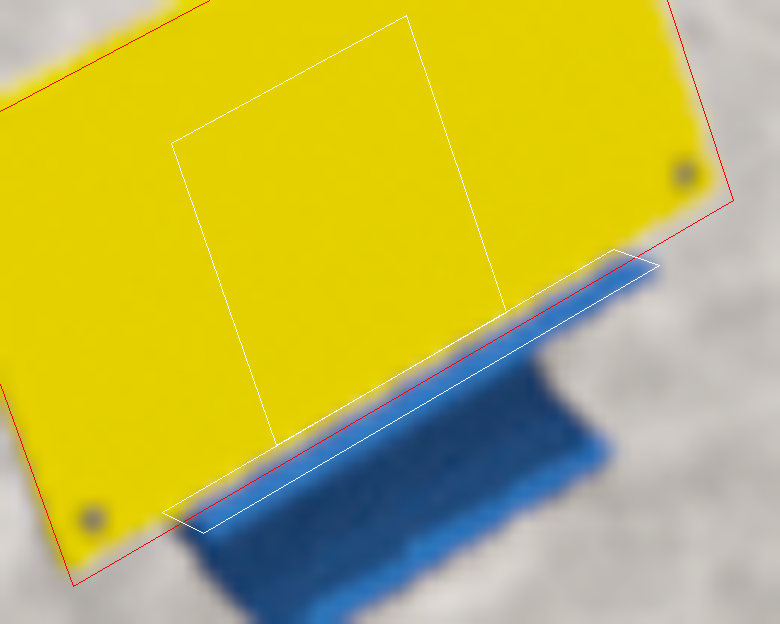

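View pics/o16n.png

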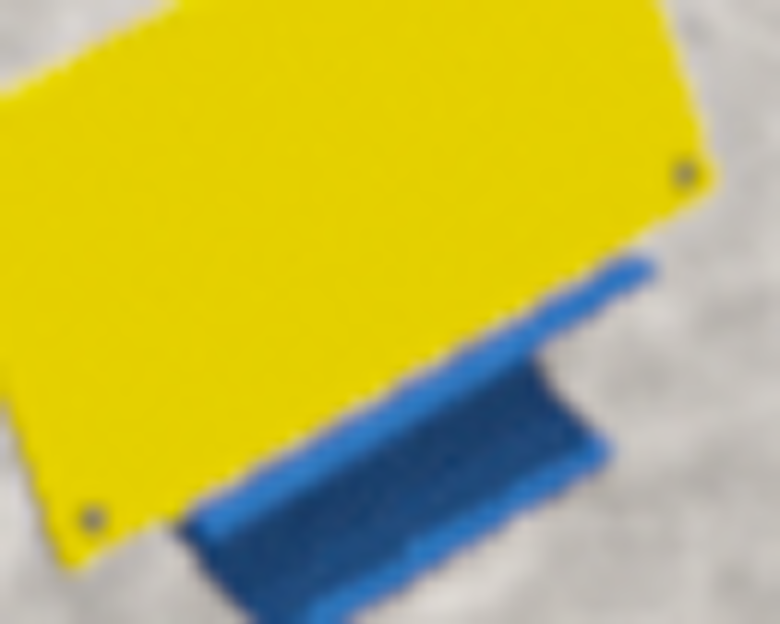

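```bash
python3 - <<'E'
from ov import *
a=load('sd6')[0].astype(int);b=load('sd16')[0].astype(int)
for nm,(x,y,w_,h_) in dict(white=(248,160,30,50),bottle=(300,170,35,50),eye=(325,240,35,30),bearing=(208,235,30,25)).items():
    print(nm,abs(a-b)[y:y+h_,x:x+w_].mean().round(1))
im=load('sd16')[0]; crop(im,195,150,90,75,8,'pics/f1.png')
E
```

```text
white 34.6
bottle 2.2
eye 2.2
bearing 11.2
```

View pics/f1.png

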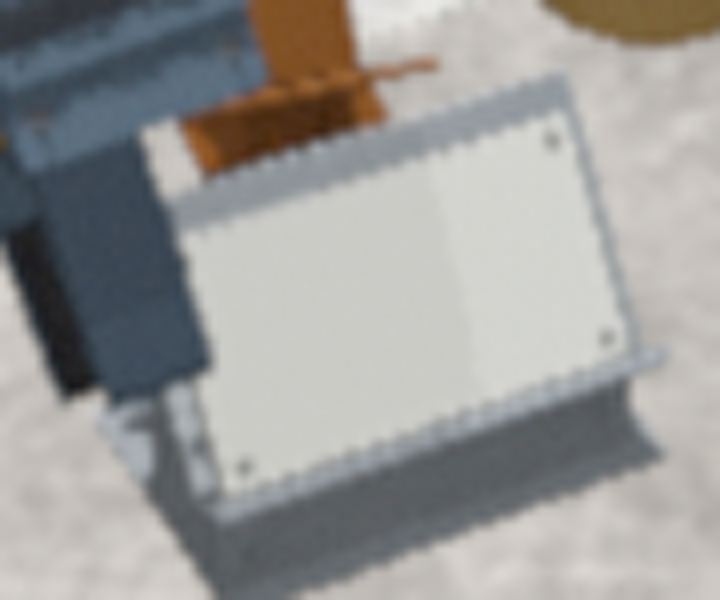

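```bash
python3 -c "
from workcell import env
print(env.job_done(), env.state()['time_s'])"
```

```text
the job is handed in; nothing more can be done
the job is handed in; nothing more can be done
```

The yellow plate is standing on the blue stand, released, the same way up and with the same face to the front. I handed the job in at about 22 s of the 54 s. `job_done` gives no verdict.

**What I did:** I pushed the yellow plate along the ledge by its far end until it overhung the exit end by about 50 mm (measured 50.6 mm). I pinched it there at 40 N and lifted it straight up. On the stand I lowered it until I felt contact on both the ledge and the back, then opened the jaws and drew the arm clear.

**Last checks:**
- **Seating:** just before release it pressed about 5 N on the ledge and 6 N on the back. Afterwards it lay at the 55° slope and level along the ledge, within about 0.2°.
- **Centring:** the side camera puts it about 0.5 mm off centre one way and the top camera about 1.2 mm the other, both inside the roughly 2 mm calibration error.
- **White plate and bystanders:** the white plate's far corner hole is at the same pixel in the side view as before the lift. The bottle, sensor and bearing look unmoved. The bearing's patch of the picture did change, which I put down to the gripper's shadow.

**Disagreements:**
- **Height:** both cameras show the plate 2–3 mm higher up the slope than my stand model. The ledge also shows slightly high, and I felt contact there, so I took it as an error in the model and not a gap.
- **Yaw:** the plate's yaw reads about 0.8° off my first estimate for the stand, but within the spread of my measurements.

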